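# Tip up the cassette reading stage under the reading light

## Robot

A 6-joint arm with a two-finger parallel gripper is mounted at the origin on the work surface; the furniture and walls round the work are solid. World frame = base frame: x ahead of the robot, y to its left, z up, the work surface at z = 0. Lengths are in m, angles in rad, forces in N, time in s.
With the tool pointing down it reaches from about 0.3 to 0.85 m from the base axis. Payload 4.2 kg.
Tool frame: the origin (TCP) lies between the finger pads; the fingertips stand 8 mm ahead of it and the grasp point (between the pads) lies 11 mm behind it; z points along the fingers, y is the direction in which the jaws open and shut (so a half turn about z gives the same grasp; the last joint's range is limited). The gripper opens to 91 mm and grips with 3 to 60 N. Pads are 32 mm wide; open, the fingers measure 118 mm over their backs; the gripper's body (76 mm by 178 mm) begins 60 mm behind the grasp point.
Start: joints at [-1.36, 0.32, 1.565, -0, 1.257, -0.02], TCP at [0.132, -0.56, 0.222] pointing down, gripper open.
Joint ranges: [-3.11, 3.11], [-0.84, 2.01], [0.21, 2.61], [-1.34, 4.49], [0.05, 2.63], [-2.56, 2.56]. Speed limits (rad/s): [2.57, 2.57, 3.14, 3.14, 3.14, 3.14].

## Interface

Orientations are given as a rotation vector (axis times angle).
In Python, from workcell import bot gives the robot as it stands. The module is installed in compiled form; this text tells all that it offers.
- The arm moves only by the tool drive_tool, never from a script. Its argument "steps" is a list that holds one entry, the list of rows, each a list of 4 numbers: the shift along the tool's x, y, z normalised to -1 to 1, where 1 is 0.025 m, then the turn about the tool's z normalised to -1 to 1, where 1 is 60 degrees. In form: [[[x, y, z, twist], ...]]. A call has 1 to 8 rows; each row shifts and turns the commanded pose from where the row before left it, along the tool's axes as they then stand; what a row does not reach is not made up. A row lasts 1/10 s, in which the tool goes at most 50 mm and 8.59 degrees, less where a joint would pass 70% of its speed; a pose out of reach is approached as far as the arm can. A call with a number of a shift or a turn outside -1 to 1 is refused whole. A call with a gripper value outside its range is refused whole. "grip" is the closure, from 0 (fully open) to 1 (shut), set as the call begins (left out, the last holds). The fingers move at their own pace and stop on an object; "force" is the grip in N (left out, the last holds). Time passes only in rows, so rows that do not move let the fingers close. It gives the time, the measured TCP pose, the force and the opening at its end, in the units of the state.
- bot.get_obs(): the state, without advancing time (a new reading comes with each control period).
- bot.grab_frame(name): name is "scene" or "top" or "wrist"; returns a dict with "img" (384x512x3 uint8, red, green, blue), "depth" (384x512 float32, m along the optical axis (not along the pixel's ray), 0 where there is no reading), "fx", "fy", "cx", "cy" (pixels), "camera_from_world" (4x4, takes a point from world to camera coordinates); the wrist camera has in their place "T_tool_cam" (4x4, takes a point from camera to tool coordinates, whose origin is the TCP and whose axes are the flange's). Camera axes: x right, y down, z forward; pixel columns grow to the right and rows downward; lengths in m; the calibration is good to about 2 mm. A picture is of the moment at which its call begins: read the wrist's pose just before it.
- bot.finish_job(): hands the job in, once; it reports no verdict.
Trained networks look in a picture, given as the dict that the camera call returned (one of the last four; its "shot" number tells which), for a name from the list of things; names that differ only in an ending like _2 or _b are one class to them, and where a whole thing is asked for, a point or a joint stands for the part that bears it (a point fixed in the world has none). Each returns a list of dicts, best first, with "conf" (0 to 1); they miss things now and then, are a little off and sometimes report something else, mostly with a low value. They report only what shows in the picture. A call takes as long as a camera call. They do not tell look-alikes from the thing itself.
- bot.spot_in(picture, thing): "extent" ([left, top, right, bottom] in pixels, round what is visible of it).
- bot.pinpoint(picture, thing): "pixel" ([column, row] in pixels: a listed point, or the origin of a listed thing).
The state is a dict: "t": time; "joint_pos": joint angles; "qd": joint speeds; "effort": joint torques, N m; "tcp_pos": TCP position; "eef_rot": TCP orientation; "force": force on the tool from outside, world axes, zero at the start; "ft_torque": the same for the moment, N m; "grip_width": finger opening in m.
Only numpy, scipy, OpenCV 4.12 (cv2) and the standard library are available. Lean on these libraries where they do the work, as an engineer would, in place of code of your own. Each camera call takes 0.05 s, during which the arm holds its last target. There are 200 camera calls.

## Task

Set up the white L-shaped reading stage under the reading light: first stand the dark stamp that is in its way upright in the middle of the rubber pad. Then tip the stage gently about its corner edge towards the robot's right, from its back leg onto its foot, the corner staying on its spot on the board. Last, lay the test cassette from the grey block flat, face up and lengthwise on the middle of the blue bed; do not disturb the cups and the lid or bump the light.

Things in the scene. Friction and masses are not known exactly. Their poses are not given: they have to be found in the camera images.
- light: Reading light, fixed on a T-shaped base board whose top is 16 mm over the table; stage and stamp stand on the board too. Origin on the board's top near the stage's corner edge; z up, x to the robot's left, y along the light bar. Its foot (50 x 120 mm) and 16 mm post stand at x +130; from the top (301 mm above the origin) an arm runs forward to the bar.
- bar_mid (a point): Middle of the underside of the light bar, 269 mm above the board; axes as the light. The bar is 30 mm wide (x), 268 mm long (y). It hangs over stamp and bed, so an upright gripper does not fit there: come in from the robot's right (-x of the light) with the wrist leaning 30 to 48 degrees that way.
- stage: White loose L, 0.35 kg, 60 mm wide (y). Origin: middle of the outer corner edge, which runs along y. As found x points to the robot's left (within 5 degrees of the light's x) and z up: back leg 84 mm long (x), 8 thick, flat on the board; foot leg 120 mm long (z), 12 thick (x 0 to 12), upright. Tipped by 90 degrees, its x is up and its z along the light's -x.
- stage_corner (a point): Middle of the stage's outer corner edge (its origin), axes as the stage. The edge about which to tip: past about 20 degrees the stage falls on by itself unless held. Held lightly (about 8 N) across its width, it turns between the finger pads.
- bed_mid (a point): Centre of the top face of the blue bed on the foot's inner (+x) side, 20 mm from the foot's underside and 64 mm from the corner edge; axes as the stage (z lengthwise, x out of the bed). The bed is 24 mm wide, 100 mm long (14 to 114 mm from the corner edge) and rises 8 mm from the foot.
- foot_grip (a point): Point in the middle of the foot leg's 12 mm thickness and 60 mm width, 100 mm from the corner edge: a place to pinch the foot across its width (along the stage's y). Axes as the stage.
- stamp_mid (a point): Dark self-inking stamp, 78 mm high, 85 g, upright on the board, on the robot's right of the stage, where the foot will come down; this point is half-way up, 39 mm above its underside; z up. Its hood, from 9 to 39 mm above this point, is 40 mm wide along its x (about along the light's y: pinch it so) and 68 mm along its y; it does not move.
- pad: Square dark rubber pad with grey centre, 100 x 100 x 20 mm, fixed on the table to the robot's right of the light, nearer to or farther from the robot than the cassette's block; origin at the centre of its underside.
- cassette_mid (a point): White test cassette with blue end, 31 mm wide (its x), 100 mm long (its y), 5 mm thick, 20 g, loose; this is its centre; z up is face up. It rests centred and lengthwise on the grey block, its underside 38 mm above the table; its long axis lies within 30 degrees of the robot's left-right direction.
- block: Grey block under the cassette, fixed, 20 mm wide (x), 80 mm long (y) and 38 mm high in all, its lower 20 mm a flange 60 x 90 mm; origin at the centre of its underside.
- near_cup: Bystander beside the stage: closed specimen cup with yellow lid, 68 mm across, 62 mm high; origin at the centre of its underside.
- near_open_cup: Bystander: open specimen cup, 63 mm across, 57 mm high; origin at the centre of its underside.
- near_lid: Bystander: loose yellow lid, 68 mm across, 17 mm high; origin at the centre of its underside.
There are look-alikes about, which are no part of the job. Of the things like the part that bears cassette_mid, leave any that is yellow; of the rest the smaller one is meant.

How it is judged:
On the way, in this order (a step that is already met when the one before it is completed fails the run):
1. the stamp stands upright on the rubber pad (horizontal distance between stamp_mid and pad below 0.03 m and angle between stamp_mid's own z axis and vertical below 0.08 rad and height (world z) of stamp_mid between 0.055 and 0.066 m and linear speed of stamp below 0.02 m/s and contact force between stamp and the fingers below 0.1 N), for 0.2 s.
2. the stage stands on its foot, its corner where it was (angle between stage's own x axis and vertical below 0.06 rad and distance of stage_corner from where it was at the start of the episode below 0.03 m and height (world z) of stage_corner below 0.022 m), for 0.2 s.
At the end, for the whole second after the job is handed in: Stamp upright, within 30 mm of the pad's centre; stage flat on its foot (0.06 rad), corner within 30 mm of its start; cassette flat, face up on the bed, within 10 mm of its centre line, centre 52 to 80 mm from the corner, lengthwise within 0.15 rad; all at rest (all of step 2 and horizontal distance between stamp_mid and pad below 0.03 m and angle between stamp_mid's own z axis and vertical below 0.08 rad and height (world z) of stamp_mid between 0.055 and 0.066 m and x of cassette_mid in the frame of stage between 0.018 and 0.0265 m and y of cassette_mid in the frame of stage between -0.01 and 0.01 m and z of cassette_mid in the frame of stage between 0.052 and 0.08 m and angle between the y axis of cassette_mid and the z axis of stage, either way round below 0.15 rad and angle between cassette_mid's own z axis and vertical below 0.1 rad and linear speed of each of stamp, stage, cassette below 0.02 m/s); the robot touches nothing.
It fails at once if the stage's corner edge is lifted more than 25 mm off its board (height (world z) of stage_corner above 0.041 m).
It fails at once if the stage is let fall (turns faster than 6 rad/s) (angular speed of stage above 6 rad/s).
It fails at once if a bystander is moved by more than 25 mm (distance of any of near_cup, near_open_cup, near_lid from where it was at the start of the episode above 0.025 m).
It fails at once if a bystander is knocked over (angle between any of near_cup, near_open_cup, near_lid's own z axis and vertical above 0.5 rad).
It fails at once if the reading light is bumped hard (over 15 N) (contact force between light and anything else above 15 N).
It also fails if it takes over 72 s, if anything falls off the work surface, if the arm or the gripper's body presses on something with over 40 N, if the wrist force passes 120 N, or if a joint passes its speed limit or range.

## Working session

There is one attempt and no reset: what is moved stays moved. The work goes in short steps, Python scripts to look and compute and a tool call to move; the robot and the scene stay as the last step left them, time stands still between calls to the robot, and variables do not carry over. Pictures are saved under pics/ and viewed, about 8 in all and at most 12, crops included, and the job is handed in when it is done.

Besides the shell and the picture viewer there is one more tool, called after "Emit:" as name([rows], argument=value, ...), one row to a line, values as JSON. drive_tool: Moves the arm, as the interface text tells. Its arguments: {"type":"object","properties":{"steps":{"type":"array"},"grip":{"type":"number"},"force":{"type":"number"}},"required":["steps"]}

```bash
mkdir -p pics; ls
cat > h.py <<'E'
import numpy as np,cv2,sys
from workcell import bot
from scipy.spatial.transform import Rotation as R
def cam2w(f,o=None):
    if 'camera_from_world' in f: return np.linalg.inv(np.array(f['camera_from_world']))
    T=np.eye(4);T[:3,:3]=R.from_rotvec(o['eef_rot']).as_matrix();T[:3,3]=o['tcp_pos'];return T@np.array(f['T_tool_cam'])
def cloud(f,o=None):
    d=f['depth'];v,u=np.mgrid[:d.shape[0],:d.shape[1]]
    p=np.stack([(u-f['cx'])/f['fx']*d,(v-f['cy'])/f['fy']*d,d],-1)
    T=cam2w(f,o);return p@T[:3,:3].T+T[:3,3]
def onplane(f,px,z,o=None):
    T=cam2w(f,o);r=T[:3,:3]@np.array([(px[0]-f['cx'])/f['fx'],(px[1]-f['cy'])/f['fy'],1]);return T[:3,3]+r*(z-T[2,3])/r[2]
def save(n,*ims):
    cv2.imwrite('pics/'+n,cv2.cvtColor(np.hstack(ims),cv2.COLOR_RGB2BGR))
E
python3 - <<'E'
from h import *
o=bot.get_obs();print(o)
F={}
for c in ['scene','top','wrist']:
    f=bot.grab_frame(c);F[c]=f;np.savez('f_%s.npz'%c,**{k:v for k,v in f.items()})
    print(c,np.round(cam2w(f,o),3).tolist(),f['fx'],f['cx'],f['cy'])
for c in ['scene','top']:
    f=F[c];P=cloud(f)
    for n in ['light','bar_mid','stage','stage_corner','bed_mid','foot_grip','stamp_mid','pad','cassette_mid','block','near_cup','near_open_cup','near_lid']:
        a=bot.pinpoint(f,n)
        print(c,n,[(np.round(q['pixel']).tolist(),round(q['conf'],2),np.round(P[int(q['pixel'][1]),int(q['pixel'][0])],3).tolist()) for q in a[:3]])
im=np.vstack([F['scene']['img'],F['top']['img']])
save('a.png',cv2.resize(F['scene']['img'],(800,600)));save('b.png',cv2.resize(F['top']['img'],(800,600)))
E
```

```text
pics
{'t': 0.0, 'joint_pos': array([-1.36000142e+00,  3.20306911e-01,  1.56568737e+00,  2.21965289e-05,
        1.25740363e+00, -2.00232176e-02]), 'qd': array([-0.00072476, -0.00180079,  0.00018846, -0.00132887,  0.00047176,
        0.00136903]), 'effort': array([-1.81788964e-03, -4.12465203e+01, -2.31972206e+01,  7.27649918e-02,
        4.56630508e-02, -1.36237604e-04]), 'tcp_pos': array([ 0.13143513, -0.559264  ,  0.22110842]), 'eef_rot': array([-3.11890817e+00, -3.61546079e-01,  2.36931694e-04]), 'force': array([-0.38086426, -0.12766813, -0.1527412 ]), 'ft_torque': array([-0.0129643 , -0.02651432,  0.01296038]), 'grip_width': 0.09131456810781415}
scene [[0.676, -0.302, 0.672, -0.643], [-0.736, -0.262, 0.624, -1.183], [-0.012, -0.917, -0.399, 0.84], [0.0, 0.0, 0.0, 1.0]] 488.6028357286756 260.8759995565157 183.30876276323633
top [[0.013, -0.988, 0.155, 0.287], [-1.0, -0.013, -0.001, -0.115], [0.003, -0.155, -0.988, 1.529], [0.0, 0.0, 0.0, 1.0]] 459.2058132279757 249.42002057225255 188.7951019791262
wrist [[0.229, -0.937, -0.265, 0.207], [-0.973, -0.22, -0.062, -0.542], [-0.0, 0.273
[... 1656 characters left out ...]
170.0], 0.72, [0.565, 0.081, 0.136])]
top stamp_mid [([214.0, 167.0], 0.56, [0.583, 0.001, 0.102]), ([187.0, 167.0], 0.26, [0.571, 0.081, 0.137])]
top pad [([182.0, 168.0], 0.67, [0.573, 0.098, 0.129]), ([299.0, 171.0], 0.59, [0.587, -0.281, 0.02])]
top cassette_mid [([354.0, 220.0], 0.75, [0.426, -0.461, 0.008]), ([304.0, 223.0], 0.65, [0.411, -0.291, 0.04]), ([163.0, 246.0], 0.52, [0.332, 0.166, 0.004])]
top block [([296.0, 228.0], 0.81, [0.397, -0.268, 0.043])]
top near_cup [([169.0, 201.0], 0.74, [0.475, 0.143, 0.079])]
top near_open_cup [([174.0, 141.0], 0.85, [0.679, 0.138, 0.038]), ([170.0, 200.0], 0.57, [0.479, 0.141, 0.074])]
top near_lid [([214.0, 211.0], 0.59, [0.448, 0.0, 0.02])]
```

View pics/a.png

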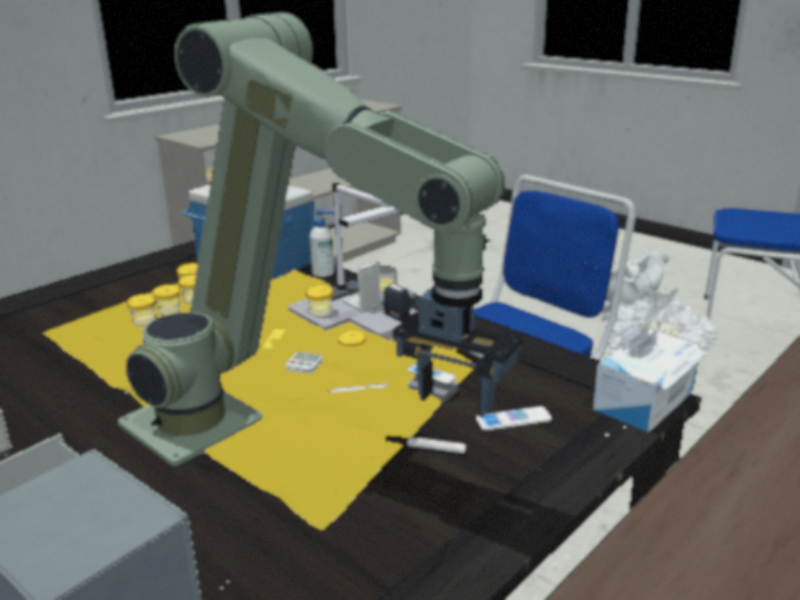

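View pics/b.png

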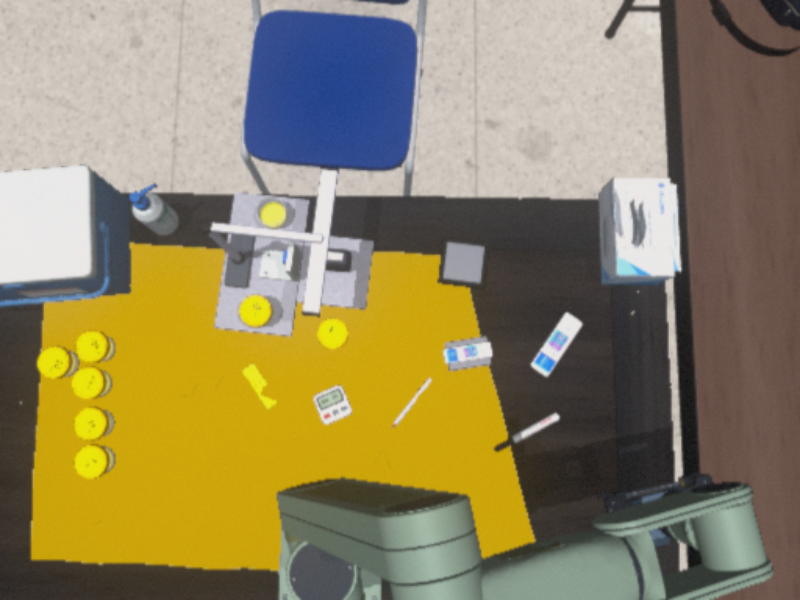

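Run:
```python
from h import *
def L(c): 
    d=np.load('f_%s.npz'%c);return {k:d[k] for k in d.files}
f=L('top');P=cloud(f).reshape(-1,3);C=f['img'].reshape(-1,3).astype(int)
def rect(m,name):
    Q=P[m];
    if len(Q)<8: print(name,len(Q));return
    r=cv2.minAreaRect((Q[:,:2]*1000).astype(np.float32));print(name,len(Q),np.round(r[0],1),np.round(r[1],1),round(r[2],1),'z',np.round(np.percentile(Q[:,2],[5,50,95]),3))
box=lambda x0,x1,y0,y1,z0,z1:(P[:,0]>x0)&(P[:,0]<x1)&(P[:,1]>y0)&(P[:,1]<y1)&(P[:,2]>z0)&(P[:,2]<z1)
rect(box(.4,.8,-.06,.06,.27,.34),'bar')
rect(box(.4,.8,-.06,.3,.27,.34),'bar+arm')
rect(box(.45,.75,-.15,.25,.010,.022),'board')
rect(box(.5,.7,-.08,.03,.08,.11),'stamp hood')
rect(box(.5,.65,.05,.2,.12,.15),'foot top')
rect(box(.5,.65,.05,.2,.022,.034),'back leg')
rect(box(.5,.65,.06,.2,.09,.15),'foot')
rect(box(.5,.7,-.4,-.2,.015,.03),'pad')
rect(box(.3,.5,-.4,-.2,.033,.06),'cassette')
rect(box(.3,.5,-.4,-.2,.012,.03),'flange')
rect(box(.4,.55,.1,.22,.04,.1),'cup');rect(box(.6,.75,.1,.22,.04,.1),'ocup')
rect(box(.38,.5,-.05,.05,.01,.04),'lid')
rect(box(.3,.55,-.6,-.38,.005,.03),'big cassette')
im=f['img'][95:260,130:345];im=cv2.resize(im,None,fx=3.7,fy=3.6,interpolation=cv2.INTER_CUBIC);save('c.png',im)
```

```text
bar 1157 [579.6  26. ] [ 65.7 268.6] 84.3 z [0.296 0.301 0.314]
bar+arm 1519 [587.5 106. ] [226.5 268.6] 84.3 z [0.296 0.302 0.318]
board 3869 [598.   49.7] [397.8 298.4] 89.3 z [0.011 0.016 0.021]
stamp hood 155 [591.9  -8.2] [44.7 34.5] 86.4 z [0.084 0.094 0.1  ]
foot top 111 [588.4 139.1] [122.6  60.3] 83.9 z [0.125 0.136 0.142]
back leg 443 [574.4 135. ] [140.9 139.2] 84.7 z [0.022 0.026 0.032]
foot 150 [586.6 139. ] [123.   60.4] 85.6 z [0.097 0.134 0.141]
pad 851 [ 602.4 -303. ] [127.2 197.7] 12.9 z [0.016 0.021 0.027]
cassette 287 [ 403.7 -277.2] [30.4 98.8] 10.3 z [0.039 0.044 0.05 ]
flange 740 [ 400.7 -269.7] [197.9 137.4] 0.8 z [0.012 0.015 0.025]
cup 354 [481.4 159.1] [66.5 62.9] 44.5 z [0.072 0.078 0.083]
ocup 173 [657.4 153.1] [ 61.5 140. ] 66.4 z [0.041 0.056 0.075]
lid 459 [442.6  -2.5] [ 99.  120.1] 86.5 z [0.01  0.016 0.022]
big cassette 1222 [ 425.4 -490.3] [248.6 219.4] 0.0 z [0.005 0.007 0.012]
```

View pics/c.png

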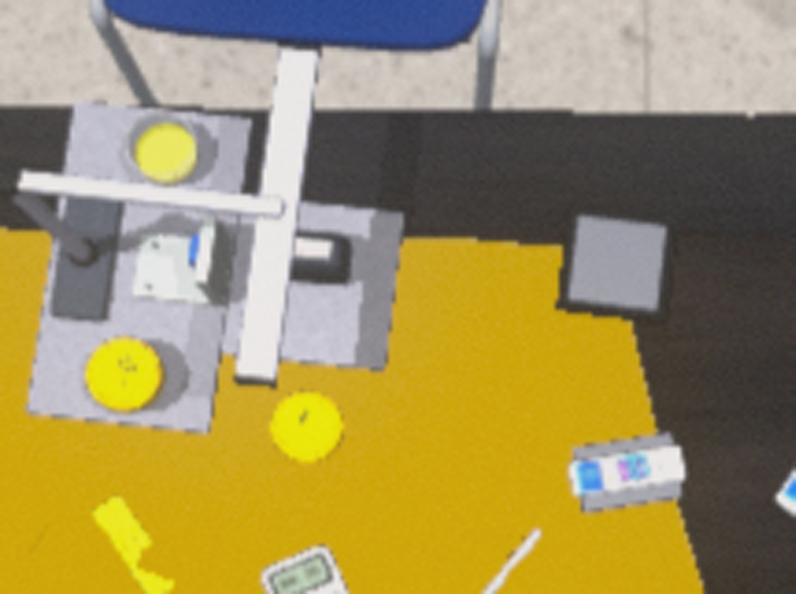

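```bash
cat > kin.py <<'E'
import numpy as np
from scipy.spatial.transform import Rotation as R
a=np.deg2rad(84.3);EX=np.array([np.cos(a),np.sin(a),0]);EY=np.array([-np.sin(a),np.cos(a),0]);UP=np.array([0,0,1.])
def Rt(lean,opt):
    s,c=np.sin(np.deg2rad(lean)),np.cos(np.deg2rad(lean));z=s*EX-c*UP;x=(c*EX+s*UP)*(1 if opt=='A' else -1)
    return np.stack([x,np.cross(z,x),z],1)
def wrist(Rm,q1,phi):
    M=R.from_euler('ZY',[q1,phi]).inv()*R.from_matrix(Rm)
    e=M.as_euler('ZYZ');out=[]
    for q4,q5,q6 in [e,(e[0]+np.pi,-e[1],e[2]+np.pi)]:
        w=lambda x,lo:(x-lo)%(2*np.pi)+lo
        q4=w(q4,-1.34);q6=w(q6-np.pi/2,-np.pi)
        ok=q4<4.49 and .05<q5<2.63 and abs(q6)<2.56
        out.append((round(q4,2),round(q5,2),round(q6,2),ok))
    return out
E
python3 - <<'E'
from kin import *
for opt in 'AB':
  for lean in (0,30,40):
    for q1 in (-.25,0.):
      print(opt,lean,q1,[wrist(Rt(lean,opt),q1,p) for p in (1.7,2.1)])
E
```

```text
A 0 -0.25 [[(np.float64(0.0), np.float64(1.44), np.float64(-0.15), np.True_), (np.float64(3.14), np.float64(-1.44), np.float64(2.99), np.False_)], [(np.float64(0.0), np.float64(1.04), np.float64(-0.15), np.True_), (np.float64(3.14), np.float64(-1.04), np.float64(2.99), np.False_)]]
A 0 0.0 [[(np.float64(0.0), np.float64(1.44), np.float64(0.1), np.True_), (np.float64(3.14), np.float64(-1.44), np.float64(-3.04), np.False_)], [(np.float64(0.0), np.float64(1.04), np.float64(0.1), np.True_), (np.float64(3.14), np.float64(-1.04), np.float64(-3.04), np.False_)]]
A 30 -0.25 [[(np.float64(0.52), np.float64(1.53), np.float64(-0.19), np.True_), (np.float64(3.66), np.float64(-1.53), np.float64(2.95), np.False_)], [(np.float64(0.56), np.float64(1.19), np.float64(-0.4), np.True_), (np.float64(3.7), np.float64(-1.19), np.float64(2.74), np.False_)]]
A 30 0.0 [[(np.float64(0.53), np.float64(1.41), np.float64(0.02), np.True_), (np.float64(3.67), np.float64(-1.41), np.float64(-3.12), np.False_)], [(np.float64(0.6), np.float64(1.07), np.float64(-0.2), np.True_), (np.float64(3.74), np.float64(-1.07), np.
[... 1607 characters left out ...]
at64(0.6), np.float64(1.07), np.float64(2.94), np.False_), (np.float64(3.74), np.float64(-1.07), np.float64(-0.2), np.False_)]]
B 40 -0.25 [[(np.float64(0.69), np.float64(1.57), np.float64(2.94), np.False_), (np.float64(3.83), np.float64(-1.57), np.float64(-0.2), np.False_)], [(np.float64(0.73), np.float64(1.26), np.float64(2.68), np.False_), (np.float64(3.87), np.float64(-1.26), np.float64(-0.46), np.False_)]]
B 40 0.0 [[(np.float64(0.71), np.float64(1.41), np.float64(3.13), np.False_), (np.float64(3.85), np.float64(-1.41), np.float64(-0.01), np.False_)], [(np.float64(0.79), np.float64(1.11), np.float64(2.85), np.False_), (np.float64(3.94), np.float64(-1.11), np.float64(-0.29), np.False_)]]
```

Emit:
drive_tool([
  [[-0.73, -0.73, 0, 0], [-0.73, -0.73, 0, 0], [-0.73, -0.73, 0, 0], [-0.73, -0.73, 0, 0], [-0.73, -0.73, 0, 0], [-0.73, -0.73, 0, 0], [-0.73, -0.73, 0, 0], [-0.73, -0.73, 0, 0]],
])

```text
t: 2.25
tcp_pos: [-0.0448, -0.4504, 0.2221]
eef_rot: [3.12, 0.362, -0.0]
force: [-0.9, -0.0, 0.5]
grip_width: 0.0915
```

Emit:
drive_tool([
  [[0, 0, 0, -0.143], [0, 0, 0, -0.143], [0, 0, 0, -0.143], [0, 0, 0, -0.143], [0, 0, 0, -0.143], [0, 0, 0, -0.143], [0, 0, 0, -0.143], [0, 0, 0, -0.143]],
])

```text
t: 3.05
tcp_pos: [-0.044, -0.451, 0.2221]
eef_rot: [2.367, 2.065, -0.0]
force: [-0.6, -0.9, -0.1]
grip_width: 0.0915
```

Emit:
drive_tool([
  [[1, 0, 0, -0.03], [1, 0, 0, 0], [1, 0, 0, 0], [1, 0, 0, 0], [1, 0, 0, 0], [1, 0, 0, 0], [1, 0, 0, 0], [1, 0, 0, 0]],
])

```text
t: 3.85
tcp_pos: [-0.021, -0.2513, 0.222]
eef_rot: [2.341, 2.095, -0.001]
force: [-0.0, 0.4, 0.4]
grip_width: 0.091
```

```bash
cat > st.py <<'E'
from h import *
o=bot.get_obs();M=R.from_rotvec(o['eef_rot']).as_matrix()
print('t',round(o['t'],2),'q',np.round(o['joint_pos'],3).tolist(),'tcp',np.round(o['tcp_pos'],4).tolist(),'w',round(o['grip_width'],4),'F',np.round(o['force'],1).tolist());print(np.round(M,3).tolist(),'lean',round(np.degrees(np.arccos(-M[2,2])),1),'zaz',round(np.degrees(np.arctan2(M[1,2],M[0,2])),1))
E
python3 st.py
```

```text
t 3.85 q [-1.7, -0.223, 2.147, 0.0, 1.217, -1.589] tcp [-0.021, -0.2513, 0.222] w 0.091 F [-0.0, 0.4, 0.4]
[[0.11, 0.994, -0.0], [0.994, -0.11, -0.001], [-0.001, 0.0, -1.0]] lean 0.0 zaz -95.4
```

Emit:
drive_tool([
  [[0, 0.98, -1, 0], [0, 0.98, -1, 0], [0, 0.98, -1, 0], [0, 0.98, -1, 0], [0, 0.98, -1, 0], [0, 0.98, -1, 0], [0, 0.98, -1, 0], [0, 0.98, -1, 0]],
])

```text
t: 4.65
tcp_pos: [0.1746, -0.2737, 0.4232]
eef_rot: [2.34, 2.095, -0.001]
force: [-0.6, -0.5, -0.2]
grip_width: 0.0915
```

Emit:
drive_tool([
  [[0.5, 0.98, -1, 0], [0.5, 0.98, -1, 0], [1, 0.98, -1, 0], [1, 0.98, -1, 0], [1, 0.98, -1, 0], [1, 0, -1, 0], [1, 0, -1, 0], [1, 0, 0, 0]],
])

```text
t: 5.45
tcp_pos: [0.3153, -0.1126, 0.5996]
eef_rot: [2.337, 2.092, 0.004]
force: [-0.2, -0.3, -0.3]
grip_width: 0.0914
```

Emit:
drive_tool([
  [[1, 0, 0, 0], [1, 0, 0, 0], [1, 0, 0, 0], [1, 0, 0, 0], [1, 0, 0, 0], [1, 0, 0, 0], [1, 0, 0, 0], [1, 0, 0, 0]],
])

```text
t: 6.25
tcp_pos: [0.3365, 0.0862, 0.5971]
eef_rot: [2.34, 2.095, 0.001]
force: [0.7, -0.6, 0.2]
grip_width: 0.0913
```

Emit:
drive_tool([
  [[1, 0, 0, 0], [1, 0, 0, 0], [1, 0, 0, 0], [1, 0, 0, 0], [1, 0, 0, 0], [1, -1, 0, 0], [1, -1, 0, 0], [1, -1, 0, 0]],
])

```text
t: 7.05
tcp_pos: [0.2834, 0.2932, 0.5969]
eef_rot: [2.341, 2.095, 0.0]
force: [0.3, -0.4, 0.2]
grip_width: 0.0915
```

Emit:
drive_tool([
  [[0.7, -1, 0, 0], [0.7, -1, 0, 0], [0.7, -1, 0, 0], [0.7, -1, 0, 0], [0.7, -1, 0, 0], [0.7, -1, 0, 0], [0.7, -1, 0, 0], [0.7, -1, 0, 0]],
])

```text
t: 7.85
tcp_pos: [0.0999, 0.4541, 0.597]
eef_rot: [-2.341, -2.095, -0.001]
force: [0.6, 0.5, -0.3]
grip_width: 0.0915
```

```bash
python3 st.py
```

```text
t 7.85 q [1.33, 0.167, 0.842, -0.0, 2.132, 1.44] tcp [0.0999, 0.4541, 0.597] w 0.0915 F [0.6, 0.5, -0.3]
[[0.11, 0.994, 0.0], [0.994, -0.11, 0.0], [0.0, 0.0, -1.0]] lean 0.0 zaz 56.1
```

Emit:
drive_tool([
  [[1, -0.7, 0, 0], [1, -0.7, 0, 0], [1, -0.7, 0, 0], [1, 0, 0, 0], [1, 0, 0, 0], [1, 0, 0, 0], [1, 0, 0, 0]],
])

```text
t: 8.55
tcp_pos: [0.0675, 0.6288, 0.5886]
eef_rot: [-2.339, -2.094, -0.003]
force: [1.0, 13.0, 8.8]
grip_width: 0.0911
```

```bash
python3 st.py
```

```text
t 8.55 q [1.446, 0.57, 0.214, 0.0, 2.355, 1.556] tcp [0.0675, 0.6288, 0.5886] w 0.0911 F [1.0, 13.0, 8.8]
[[0.11, 0.994, 0.0], [0.994, -0.11, 0.003], [0.003, 0.0, -1.0]] lean 0.2 zaz 83.5
```

Emit:
drive_tool([
  [[1, 0, 0, 0], [1, 0, 0, 0], [1, 0, 0, 0]],
])

```text
t: 8.85
tcp_pos: [0.0729, 0.6745, 0.5583]
eef_rot: [-2.323, -2.08, -0.04]
force: [0.3, -0.3, 0.1]
grip_width: 0.0917
```

```bash
python3 st.py
```

```text
t 8.85 q [1.446, 0.616, 0.214, 0.001, 2.276, 1.557] tcp [0.0729, 0.6745, 0.5583] w 0.0917 F [0.3, -0.3, 0.1]
[[0.11, 0.994, 0.004], [0.993, -0.11, 0.034], [0.035, -0.0, -0.999]] lean 2.0 zaz 83.7
```

Emit:
drive_tool([
  [[1, 0, -1, 0], [1, 0, -1, 0], [1, 0, -1, 0], [1, 0, -1, 0], [1, 0, -1, 0], [1, 0, -1, 0], [1, 0, -1, 0], [1, 0, -1, 0]],
])

```text
t: 9.65
tcp_pos: [0.0755, 0.6943, 0.591]
eef_rot: [-2.239, -2.005, -0.215]
force: [-0.8, 0.2, 0.8]
grip_width: 0.0913
```

```bash
python3 st.py
```

```text
t 9.65 q [1.444, 0.575, 0.215, 0.004, 2.16, 1.558] tcp [0.0755, 0.6943, 0.591] w 0.0913 F [-0.8, 0.2, 0.8]
[[0.108, 0.994, 0.021], [0.976, -0.11, 0.19], [0.191, -0.0, -0.982]] lean 11.0 zaz 83.8
```

Emit:
drive_tool([
  [[1, 0, -0.9, 0], [1, 0, -0.9, 0], [1, 0, -0.9, 0], [1, 0, -0.9, 0], [1, 0, -0.9, 0], [1, 0, -0.9, 0], [1, 0, -0.9, 0], [1, 0, -0.9, 0]],
])

```text
t: 10.45
tcp_pos: [0.0769, 0.7032, 0.6377]
eef_rot: [-2.147, -1.921, -0.382]
force: [0.6, -0.0, -0.6]
grip_width: 0.0907
```

Emit:
drive_tool([
  [[1, 0, -0.6, 0], [1, 0, -0.6, 0], [1, 0, -0.6, 0], [1, 0, -0.6, 0], [1, 0, -0.6, 0], [1, 0, -0.6, 0], [1, 0, -0.6, 0], [1, 0, -0.6, 0]],
])

```text
t: 11.25
tcp_pos: [0.0797, 0.7266, 0.6724]
eef_rot: [-2.056, -1.84, -0.525]
force: [-0.3, 0.5, 0.7]
grip_width: 0.0908
```

```bash
python3 st.py
```

```text
t 11.25 q [1.441, 0.497, 0.215, 0.011, 1.929, 1.558] tcp [0.0797, 0.7266, 0.6724] w 0.0908 F [-0.3, 0.5, 0.7]
[[0.097, 0.994, 0.052], [0.872, -0.11, 0.477], [0.48, -0.001, -0.877]] lean 28.7 zaz 83.8
```

Emit:
drive_tool([
  [[1, 0, -0.4, 0], [1, 0, -0.4, 0], [1, 0, -0.4, 0], [1, 0, -0.4, 0], [1, 0, -0.4, 0], [1, 0, -0.4, 0], [1, 0, -0.4, 0], [1, 0, -0.4, 0]],
])

```text
t: 12.05
tcp_pos: [0.0832, 0.7554, 0.7043]
eef_rot: [-1.965, -1.759, -0.652]
force: [0.2, -1.4, 0.0]
grip_width: 0.0913
```

Emit:
drive_tool([
  [[1, 0, -0.3, 0], [1, 0, -0.3, 0]],
])

```text
t: 12.25
tcp_pos: [0.0841, 0.763, 0.7124]
eef_rot: [-1.942, -1.738, -0.683]
force: [0.1, -0.2, 0.5]
grip_width: 0.0909
```

```bash
python3 st.py
cat >> kin.py <<'E'
from scipy.optimize import least_squares
# fit: r=a+L1 s2+L2 s23, z=h+L1 c2+L2 c23, tcp=wrist+d*zt
E
python3 - <<'E'
from kin import *
S=[((.320,1.5657,1.2574),(np.hypot(.1314,.5593),.2211)),((-.223,2.147,1.217),(.2522,.222)),((.167,.842,2.132),(np.hypot(.0999,.4541),.597)),((.575,.215,2.16),(np.hypot(.0755,.6943),.591)),((.497,.215,1.929),(np.hypot(.0797,.7266),.6724)),((.616,.214,2.276),(np.hypot(.0729,.6745),.5583))]
def fk(p,q):
    a,h,L1,L2,d=p;u=q[0];v=u+q[1];w=v+q[2]
    return np.array([a+L1*np.sin(u)+L2*np.sin(v)+d*np.sin(w),h+L1*np.cos(u)+L2*np.cos(v)+d*np.cos(w)])
s=least_squares(lambda p:np.concatenate([fk(p,q)-np.array(t) for q,t in S]),[0,.2,.59,.4,.35]);print(np.round(s.x,4),np.abs(s.fun).max())
E
```

```text
t 12.25 q [1.44, 0.483, 0.215, 0.014, 1.766, 1.558] tcp [0.0841, 0.763, 0.7124] w 0.0909 F [0.1, -0.2, 0.5]
[[0.086, 0.994, 0.068], [0.774, -0.11, 0.623], [0.627, -0.001, -0.779]] lean 38.8 zaz 83.8
[-0.0061  0.1189  0.6165  0.4223  0.3514] 0.014295231235535222
```

Emit:
drive_tool([
  [[-0.99, 0.64, -0.41, 0], [-0.99, 0.64, -0.41, 0], [-0.99, 0.64, -0.41, 0], [-0.99, 0.64, -0.41, 0], [-0.99, 0.64, -0.41, 0], [-0.99, 0.64, -0.41, 0], [-0.99, 0.64, -0.41, 0], [-0.99, 0.64, -0.41, 0]],
])

```text
t: 13.05
tcp_pos: [0.1888, 0.5429, 0.6517]
eef_rot: [-1.942, -1.739, -0.682]
force: [1.3, 0.7, 0.1]
grip_width: 0.0912
```

Emit:
drive_tool([
  [[-0.99, 0.64, -0.41, 0], [-0.99, 0.64, -0.41, 0], [-0.99, 0.64, -0.41, 0], [-0.99, 0.64, -0.41, 0], [-0.99, 0.64, -0.41, 0], [-0.99, 0.64, -0.41, 0], [-0.99, 0.64, -0.41, 0], [-0.99, 0.64, -0.41, 0]],
])

```text
t: 13.85
tcp_pos: [0.2933, 0.3243, 0.5918]
eef_rot: [-1.943, -1.739, -0.683]
force: [0.0, -0.1, -0.4]
grip_width: 0.0913
```

Emit:
drive_tool([
  [[-0.99, 0.64, -0.41, 0], [-0.99, 0.64, -0.41, 0], [-0.99, 0.64, -0.41, 0], [-0.99, 0.64, -0.41, 0], [-0.99, 0.64, -0.41, 0], [-0.99, 0.64, -0.41, 0], [-0.99, 0.64, -0.41, 0], [-0.99, 0.64, -0.41, 0]],
])

```text
t: 14.65
tcp_pos: [0.3981, 0.1056, 0.5316]
eef_rot: [-1.944, -1.739, -0.683]
force: [-0.5, -0.7, -0.1]
grip_width: 0.0914
```

Emit:
drive_tool([
  [[-0.99, 0.64, -0.41, 0], [-0.99, 0.64, -0.41, 0], [-0.99, 0.64, -0.41, 0], [-0.99, 0.64, -0.41, 0], [0, 0, 0, 0]],
])

```text
t: 15.15
tcp_pos: [0.4518, -0.0052, 0.4994]
eef_rot: [-1.947, -1.733, -0.679]
force: [-0.0, 0.3, 0.5]
grip_width: 0.0911
```

```bash
python3 st.py
```

```text
t 15.15 q [-0.477, 0.102, 1.346, 0.663, 1.895, -0.207] tcp [0.4518, -0.0052, 0.4994] w 0.0911 F [-0.0, 0.3, 0.5]
[[0.092, 0.993, 0.068], [0.775, -0.115, 0.622], [0.625, -0.005, -0.78]] lean 38.7 zaz 83.8
```

Orientation held. Move to the right-hand side and look with the wrist camera.

Emit:
drive_tool([
  [[-0.99, 0.4, 0.08, 0], [-0.99, 0.4, 0.08, 0], [-0.99, 0.4, 0.08, 0], [-0.99, 0.4, 0.08, 0], [-0.99, 0.4, 0.08, 0], [-0.99, 0.4, 0.08, 0], [-0.99, 0.4, 0.08, 0], [-0.99, 0.4, 0.08, 0]],
])

```text
t: 15.95
tcp_pos: [0.5137, -0.1549, 0.3652]
eef_rot: [-1.943, -1.74, -0.682]
force: [0.3, -1.1, 0.0]
grip_width: 0.0914
```

Emit:
drive_tool([
  [[-0.9, 0.4, 0, 0], [-0.9, 0.4, 0, 0], [0, 0, 0, 0], [0, 0, 0, 0]],
])

```text
t: 16.35
tcp_pos: [0.5293, -0.1912, 0.3376]
eef_rot: [-1.942, -1.739, -0.682]
force: [-0.4, 0.5, 0.4]
grip_width: 0.0911
```

```bash
python3 st.py
cat > look.py <<'E'
from h import *
import sys
def look(names,tag,show=True):
    o=bot.get_obs();f=bot.grab_frame('wrist');P=cloud(f,o);np.savez('w_%s.npz'%tag,P=P,img=f['img'],T=cam2w(f,o))
    for n in names:
        a=bot.pinpoint(f,n);print(n,[(np.round(q['pixel']).tolist(),round(q['conf'],2),np.round(P[int(q['pixel'][1]),int(q['pixel'][0])],3).tolist()) for q in a[:2]])
    if show: save(tag+'.png',cv2.resize(f['img'],(640,480)))
    return o,f,P
E
python3 - <<'E'
from look import *
o,f,P=look(['stamp_mid','bar_mid','stage_corner','foot_grip','bed_mid','light'],'w1')
Q=P.reshape(-1,3)
def rect(x0,x1,y0,y1,z0,z1,n):
    q=Q[(Q[:,0]>x0)&(Q[:,0]<x1)&(Q[:,1]>y0)&(Q[:,1]<y1)&(Q[:,2]>z0)&(Q[:,2]<z1)]
    if len(q)<10: print(n,len(q));return
    r=cv2.minAreaRect((q[:,:2]*1000).astype(np.float32));print(n,len(q),np.round(r[0],1),np.round(r[1],1),round(r[2],1),'z',np.round(np.percentile(q[:,2],[2,50,98]),3))
rect(.5,.68,-.07,.055,.066,.11,'stamp hood');rect(.5,.68,-.07,.055,.088,.11,'stamp top');rect(.5,.68,.05,.12,.06,.15,'foot');rect(.5,.68,.05,.12,.125,.15,'foot top');rect(.4,.8,-.06,.06,.27,.34,'bar')
E
```

```text
t 16.35 q [-0.68, 0.408, 1.32, 0.569, 1.784, -0.553] tcp [0.5293, -0.1912, 0.3376] w 0.0911 F [-0.4, 0.5, 0.4]
[[0.086, 0.994, 0.068], [0.775, -0.11, 0.622], [0.626, -0.001, -0.78]] lean 38.8 zaz 83.8
stamp_mid [([286.0, 170.0], 0.64, [0.587, -0.017, 0.093])]
bar_mid [([286.0, 69.0], 0.63, [0.574, -0.006, 0.297])]
stage_corner [([273.0, 146.0], 0.59, [0.582, 0.079, 0.019])]
foot_grip [([277.0, 116.0], 0.66, [0.585, 0.078, 0.115])]
bed_mid [([276.0, 117.0], 0.64, [0.582, 0.079, 0.112])]
light []
stamp hood 778 [592.1  -1.7] [60.4 36.4] 86.3 z [0.068 0.092 0.095]
stamp top 529 [ 5.932e+02 -1.000e-01] [56.9 32.4] 85.6 z [0.088 0.093 0.095]
foot 1103 [617.3  92.5] [129.1  30.6] 13.1 z [0.061 0.108 0.136]
foot top 338 [584.   87.6] [20.1 58.1] 83.8 z [0.126 0.135 0.137]
bar 7927 [580.1  26.5] [ 68.5 267.9] 84.3 z [0.288 0.299 0.314]
```

View pics/w1.png

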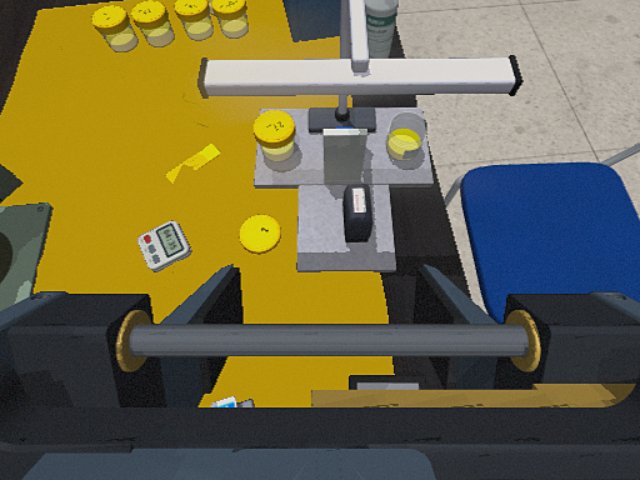

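Emit:
drive_tool([
  [[-0.077, 0.212, 1, 0], [-0.077, 0.212, 1, 0], [-0.077, 0.212, 1, 0], [-0.077, 0.212, 1, 0], [-0.077, 0.212, 1, 0], [-0.077, 0.212, 1, 0], [-0.077, 0.212, 1, 0], [-0.077, 0.212, 1, 0]],
])

```text
t: 17.5
tcp_pos: [0.584, -0.0834, 0.1711]
eef_rot: [-1.943, -1.74, -0.682]
force: [0.2, -0.3, -0.9]
grip_width: 0.091
```

Emit:
drive_tool([
  [[0, 0, 0.9, 0], [0, 0, 0.8, 0], [0, 0, 0.8, 0], [0, 0, 0.8, 0], [0, 0, 0.8, 0], [0, 0, 0.7, 0], [0, 0, 0.36, 0], [0, 0, 0, 0]],
])

```text
t: 18.3
tcp_pos: [0.5919, -0.0031, 0.0704]
eef_rot: [-1.941, -1.739, -0.68]
force: [-0.3, 0.5, -0.3]
grip_width: 0.0916
```

```bash
python3 st.py
python3 - <<'E'
from look import *
o,f,P=look(['stamp_mid'],'w2')
E
```

```text
t 18.3 q [-0.367, 0.582, 1.76, 0.733, 1.129, -0.693] tcp [0.5919, -0.0031, 0.0704] w 0.0916 F [-0.3, 0.5, -0.3]
[[0.087, 0.994, 0.066], [0.775, -0.109, 0.622], [0.626, -0.003, -0.78]] lean 38.7 zaz 83.9
stamp_mid []
```

View pics/w2.png

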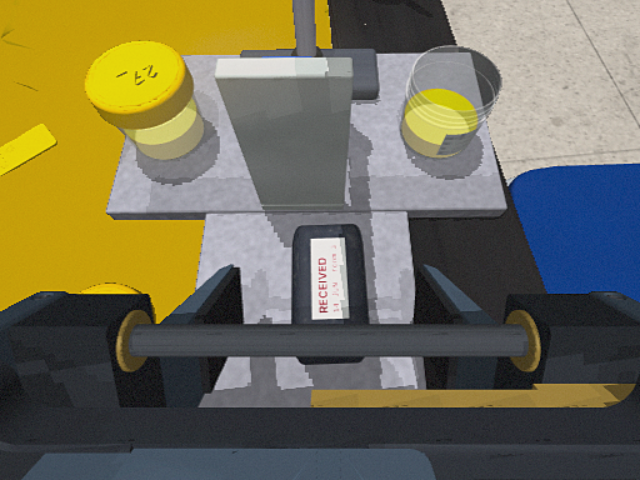

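Emit:
drive_tool([
  [[0, 0, 0, 0], [0, 0, 0, 0], [0, 0, 0, 0], [0, 0, 0, 0], [0, 0, 0, 0], [0, 0, 0, 0]],
], grip=1, force=20)

```text
t: 19.0
tcp_pos: [0.5924, -0.0039, 0.0709]
eef_rot: [-1.943, -1.739, -0.681]
force: [0.3, 0.5, 0.1]
grip_width: 0.0462
```

```bash
python3 st.py
python3 - <<'E'
from h import *
d=np.load('f_top.npz');f={k:d[k] for k in d.files};P=cloud(f)
# pad: grey centre pixels + dark
Q=P.reshape(-1,3);m=(np.abs(Q[:,0]-.587)<.1)&(np.abs(Q[:,1]+.285)<.1)&(np.abs(Q[:,2]-.02)<.008)
C=f['img'].reshape(-1,3).astype(int);g=m&(np.ptp(C,axis=1)<30)&(C.mean(1)>80)
r=cv2.minAreaRect((Q[g][:,:2]*1000).astype(np.float32));print(g.sum(),r,np.median(Q[g],0))
E
```

```text
t 19.0 q [-0.368, 0.581, 1.76, 0.733, 1.129, -0.694] tcp [0.5924, -0.0039, 0.0709] w 0.0462 F [0.3, 0.5, 0.1]
[[0.087, 0.994, 0.068], [0.775, -0.11, 0.622], [0.625, -0.001, -0.78]] lean 38.7 zaz 83.8
601 ((598.4630126953125, -271.95404052734375), (84.11776733398438, 85.60070037841797), 82.87664031982422) [ 0.59762471 -0.27116612  0.0214585 ]
```

Emit:
drive_tool([
  [[0, 0, 0, 0], [0, 0, 0, 0], [0.25, 0, -0.31, 0], [0.25, 0, -0.31, 0], [0, 0, 0, 0]],
])

```text
t: 19.5
tcp_pos: [0.5935, -0.0041, 0.0927]
eef_rot: [-1.943, -1.741, -0.684]
force: [-0.5, -0.2, -1.1]
grip_width: 0.0391
```

Emit:
drive_tool([
  [[-0.4, 0.07, -0.33, 0], [-0.835, 0.139, -0.67, 0], [-0.835, 0.139, -0.67, 0], [-0.835, 0.139, -0.67, 0], [-0.835, 0.139, -0.67, 0], [-0.835, 0.139, -0.67, 0], [-0.835, 0.139, -0.67, 0], [-0.835, 0.139, -0.67, 0]],
])

```text
t: 20.3
tcp_pos: [0.5959, -0.208, 0.0906]
eef_rot: [-1.944, -1.738, -0.681]
force: [0.1, 0.2, -1.0]
grip_width: 0.039
```

Emit:
drive_tool([
  [[-0.835, 0.139, -0.67, 0], [-0.6, 0.1, -0.48, 0], [-0.4, 0.07, -0.33, 0], [-0.27, 0.04, -0.2, 0], [0, 0, 0, 0], [0, 0, 0, 0]],
])

```text
t: 20.9
tcp_pos: [0.5974, -0.2731, 0.0908]
eef_rot: [-1.942, -1.738, -0.681]
force: [-0.6, 0.5, -1.4]
grip_width: 0.0388
```

```bash
python3 st.py
python3 - <<'E'
from look import *
o,f,P=look(['stamp_mid','pad'],'w3',False)
t=bot.grab_frame('top');PT=cloud(t)
for n in ['stamp_mid','pad']: print(n,[(np.round(q['pixel']).tolist(),round(q['conf'],2),np.round(onplane(t,q['pixel'],.063 if n=='stamp_mid' else 0),3).tolist()) for q in bot.pinpoint(t,n)[:2]])
a=cv2.resize(t['img'][120:220,250:350],(400,400),interpolation=cv2.INTER_CUBIC)
save('d.png',cv2.resize(f['img'],(400,400))[:, :],a)
E
```

```text
t 20.9 q [-0.708, 0.74, 1.356, 0.545, 1.486, -0.769] tcp [0.5974, -0.2731, 0.0908] w 0.0388 F [-0.6, 0.5, -1.4]
[[0.087, 0.994, 0.067], [0.775, -0.11, 0.622], [0.626, -0.002, -0.78]] lean 38.8 zaz 83.8
stamp_mid []
pad []
stamp_mid [([294.0, 165.0], 0.6, [0.596, -0.262, 0.063]), ([182.0, 166.0], 0.27, [0.591, 0.105, 0.063])]
pad [([298.0, 167.0], 0.75, [0.603, -0.281, 0.0])]
```

View pics/d.png

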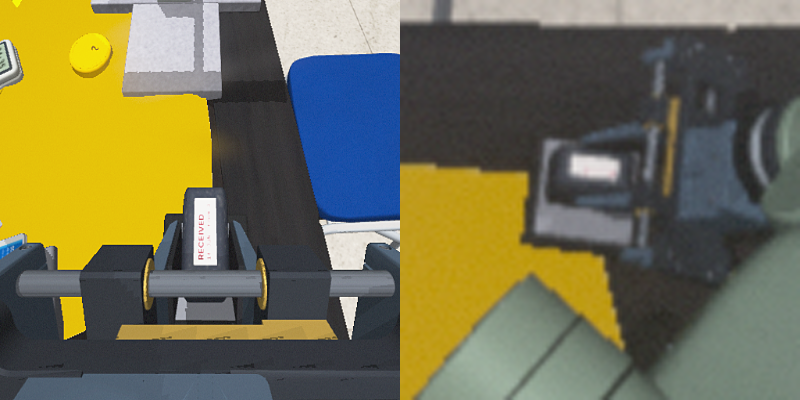

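Emit:
drive_tool([
  [[-0.1, 0, 0.125, 0], [-0.1, 0, 0.125, 0], [-0.1, 0, 0.125, 0], [-0.09, 0, 0.115, 0], [0, 0, 0, 0], [0, 0, 0, 0]],
])

```text
t: 21.8
tcp_pos: [0.5976, -0.2737, 0.075]
eef_rot: [-1.943, -1.739, -0.681]
force: [0.5, 0.7, -0.8]
grip_width: 0.0387
```

Emit:
drive_tool([
  [[0, 0, 0, 0], [0, 0, 0, 0], [0, 0, 0, 0], [0, 0, 0, 0]],
], grip=0)

```text
t: 22.2
tcp_pos: [0.5976, -0.2736, 0.0754]
eef_rot: [-1.943, -1.739, -0.681]
force: [-0.3, -0.3, 0.4]
grip_width: 0.0681
```

Emit:
drive_tool([
  [[0, 0, -0.5, 0], [0, 0, -1, 0], [0, 0, -1, 0], [0, 0, -1, 0], [0, 0, -1, 0], [0, 0, -0.5, 0], [0, 0, 0, 0]],
])

```text
t: 22.9
tcp_pos: [0.5894, -0.353, 0.1744]
eef_rot: [-1.946, -1.741, -0.683]
force: [0.2, 0.6, -0.3]
grip_width: 0.0912
```

```bash
python3 st.py
python3 - <<'E'
from look import *
o,f,P=look(['stamp_mid','pad'],'w4',False)
Q=P.reshape(-1,3)
def rect(x0,x1,y0,y1,z0,z1,n):
    q=Q[(Q[:,0]>x0)&(Q[:,0]<x1)&(Q[:,1]>y0)&(Q[:,1]<y1)&(Q[:,2]>z0)&(Q[:,2]<z1)]
    if len(q)<10: print(n,len(q));return
    r=cv2.minAreaRect((q[:,:2]*1000).astype(np.float32));print(n,len(q),np.round(r[0],1),np.round(r[1],1),round(r[2],1),'z',np.round(np.percentile(q[:,2],[2,50,98]),3))
rect(.5,.7,-.35,-.2,.05,.12,'stamp');rect(.5,.7,-.35,-.2,.09,.12,'stamp top');rect(.5,.7,-.35,-.2,.016,.026,'pad')
E
```

```text
t 22.9 q [-0.791, 0.746, 1.118, 0.514, 1.72, -0.719] tcp [0.5894, -0.353, 0.1744] w 0.0912 F [0.2, 0.6, -0.3]
[[0.086, 0.994, 0.071], [0.777, -0.111, 0.619], [0.624, 0.002, -0.782]] lean 38.6 zaz 83.5
stamp_mid []
pad [([150.0, 65.0], 0.35, [0.447, -0.013, 0.015])]
stamp 2354 [ 598.5 -270.9] [62.4 38.4] 83.6 z [0.055 0.096 0.099]
stamp top 1687 [ 598.6 -269.4] [58.8 33.8] 82.7 z [0.091 0.097 0.099]
pad 3970 [ 598.5 -272.3] [99.  99.9] 83.4 z [0.018 0.02  0.022]
```

Run:
```python
from h import *
T=np.eye(4);T[:3,:3]=R.from_rotvec([-3.11890817,-.361546079,.000236931694]).as_matrix();T[:3,3]=[0.13143513,-0.559264,0.22110842]
for c in ['scene','top']:
    d=np.load('f_%s.npz'%c);f={k:d[k] for k in d.files};P=cloud(f).reshape(-1,3)
    q=(P-T[:3,3])@T[:3,:3]
    m=(np.abs(q[:,0])<.15)&(np.abs(q[:,1])<.12)&(q[:,2]<0.02)&(q[:,2]>-.33);q=q[m]
    print(c,len(q))
    for lo in range(-300,20,20):
        s=q[(q[:,2]*1000>=lo)&(q[:,2]*1000<lo+20)]
        if len(s)>3: 
            k=s[s[:,0]>.042]
            print(lo,len(s),'x',np.round(np.percentile(s[:,0],[1,99])*1000),'y',np.round(np.percentile(s[:,1],[1,99])*1000),'| cam',len(k),np.round([k[:,0].min()*1e3,k[:,0].max()*1e3,k[:,1].min()*1e3,k[:,1].max()*1e3]) if len(k) else '')
```

```text
scene 5699
-300 309 x [-61.  41.] y [-41.  37.] | cam 1 [52. 52. 32. 32.]
-280 264 x [-38.   3.] y [-26.  34.] | cam 0 
-260 310 x [-38.  34.] y [-27.  34.] | cam 0 
-240 275 x [-37.   8.] y [-27.  34.] | cam 0 
-220 308 x [-40.  11.] y [-31.  37.] | cam 0 
-200 221 x [-38.  10.] y [-26.  36.] | cam 0 
-180 358 x [-41.  18.] y [-50.  36.] | cam 0 
-160 194 x [-36.  17.] y [-50.  17.] | cam 0 
-140 297 x [-27.  24.] y [-50.  17.] | cam 0 
-120 988 x [-40.  31.] y [-87.  89.] | cam 0 
-100 557 x [-42.  33.] y [-81.  87.] | cam 0 
-80 155 x [-41.  34.] y [-81.  81.] | cam 0 
-60 130 x [-23.  12.] y [-59.  59.] | cam 0 
-40 151 x [-22.  17.] y [-58.  58.] | cam 0 
-20 139 x [-21.  14.] y [-56.  56.] | cam 0 
0 43 x [-21.  14.] y [-53.  54.] | cam 0 
top 1262
-300 109 x [-40.  59.] y [-37.  -1.] | cam 6 [ 57.  59. -30.  10.]
-280 31 x [-18.  14.] y [-35. -27.] | cam 0 
-260 42 x [-24.   9.] y [-34. -22.] | cam 0 
-240 35 x [-31.   4.] y [-34. -15.] | cam 0 
-220 27 x [-28.  -1.] y [-35. -20.] | cam 0 
-200 27 x [-29.  38.] y [-33.   9.] | cam 0 
-180 202 x [-37.  39.] y [-48.  12.] | cam 0 
-140 19 x [21. 39.] y [-77.  81.] | cam 0 
-120 245 x [16. 39.] y [-87.  89.] | cam 0 
-100 223 x [25. 39.] y [-83.  76.] | cam 0 
-80 7 x [22. 39.] y [-78.  82.] | cam 0 
-60 5 x [17. 19.] y [48. 57.] | cam 0
```

```bash
cat > geo.py <<'E'
from look import *
C=np.array([.583,.0777,.016]);az=np.deg2rad(83.8);EX=np.array([np.cos(az),np.sin(az),0]);EY=np.array([-np.sin(az),np.cos(az),0]);UP=np.array([0,0,1.])
def uv(P): q=P-C;return np.stack([q@EX,q@EY,q[...,2]],-1)
def W(u,v,z): return C+u*EX+v*EY+z*UP
def delta(tgt):
    o=bot.get_obs();M=R.from_rotvec(o['eef_rot']).as_matrix();d=M.T@(np.array(tgt)-o['tcp_pos']);print('tcp uvz',np.round(uv(o['tcp_pos'])*1e3,1),'to tool mm',np.round(d*1e3,1),'units',np.round(d/.025,2));return d
E
python3 - <<'E'
from geo import *
for t in ['w1','w4']:
    P=np.load('w_%s.npz'%t)['P'].reshape(-1,3);q=uv(P)
    b=q[(q[:,2]>.255)&(q[:,2]<.30)&(np.abs(q[:,1])<.16)&(np.abs(q[:,0])<.2)]
    for v in (-.1,-.06,.06,.1):
        s=b[np.abs(b[:,1]-v)<.01]
        if len(s): print(t,v,len(s),np.round(np.percentile(s[:,0],[2,98])*1e3),np.round(np.percentile(s[:,2],[2,98])*1e3))
    s=q[(q[:,2]>.03)&(q[:,2]<.115)&(np.abs(q[:,1])<.06)&(np.abs(q[:,0])<.02)]
    if len(s): print('foot front u,v',np.round(np.percentile(s[:,0],[2,50,98])*1e3,1),np.round(np.percentile(s[:,1],[.5,99.5])*1e3,1))
delta(W(.0135,0,.0677))
delta(W(.0135-.0625*1.0,0,.0677+.078*1.0))
E
```

```text
w1 -0.1 551 [-83. -54.] [273. 285.]
w1 -0.06 552 [-84. -56.] [271. 285.]
w1 0.06 547 [-85. -58.] [271. 285.]
w1 0.1 556 [-85. -57.] [272. 284.]
foot front u,v [0.3 1.5 3. ] [-29.   29.9]
foot front u,v [-0.   1.3  3.6] [-28.3  29. ]
tcp uvz [-425.2  -52.   155.9] to tool mm [286.6 -52.5 343.6] units [11.46 -2.1  13.74]
tcp uvz [-425.2  -52.   155.9] to tool mm [286.7 -52.6 243.6] units [11.47 -2.11  9.75]
```

Emit:
drive_tool([
  [[0.92, -0.175, 0, 0], [0.92, -0.175, 0, 0], [0.92, -0.175, 0, 0], [0.92, -0.175, 0, 0], [0.92, -0.175, 0, 0], [0.92, -0.175, 0, 0], [0.92, -0.175, 0, 0], [0.92, -0.175, 0, 0]],
])

```text
t: 23.85
tcp_pos: [0.5699, -0.2031, 0.2881]
eef_rot: [-1.942, -1.738, -0.68]
force: [-0.7, 0.3, 0.7]
grip_width: 0.0914
```

Emit:
drive_tool([
  [[0.92, -0.175, 0.9, 0], [0.92, -0.175, 0.9, 0], [0.92, -0.175, 0.9, 0], [0.92, -0.175, 0.9, 0], [0, 0, 1, 0], [0, 0, 1, 0], [0, 0, 1, 0], [0, 0, 0.5, 0]],
])

```text
t: 24.65
tcp_pos: [0.5717, -0.0192, 0.2057]
eef_rot: [-1.941, -1.738, -0.679]
force: [0.0, -0.5, 1.1]
grip_width: 0.0911
```

Run:
```python
from geo import *
o,f,P=look(['stage_corner'],'w5');q=uv(P.reshape(-1,3))
s=q[(q[:,2]>.02)&(q[:,2]<.115)&(np.abs(q[:,1])<.06)&(np.abs(q[:,0])<.02)]
print('foot front u,v',np.round(np.percentile(s[:,0],[2,50,98])*1e3,1),np.round(np.percentile(s[:,1],[.5,99.5])*1e3,1))
delta(W(.0145,0,.065))
```

```text
stage_corner [([263.0, 204.0], 0.68, [0.583, 0.077, 0.016]), ([264.0, 203.0], 0.62, [0.585, 0.079, 0.019])]
foot front u,v [1.  1.7 2.4] [-28.8  30. ]
tcp uvz [-98.1   0.5 190. ] to tool mm [  9.5   0.9 168. ] units [0.38 0.04 6.72]
```

Emit:
drive_tool([
  [[0, 0.02, 1, 0], [0, 0.02, 1, 0], [0, 0, 1, 0], [0, 0, 1, 0], [0, 0, 1, 0], [0, 0, 0.9, 0], [0, 0, 0.6, 0], [0, 0, 0.22, 0]],
])

```text
t: 25.55
tcp_pos: [0.5854, 0.0835, 0.0754]
eef_rot: [-1.942, -1.739, -0.681]
force: [0.5, -0.9, 0.2]
grip_width: 0.0916
```

Emit:
drive_tool([
  [[0.2, 0, 0, 0], [0.18, 0, 0, 0], [0, 0, 0, 0]],
])

```text
t: 25.85
tcp_pos: [0.587, 0.0904, 0.0833]
eef_rot: [-1.943, -1.741, -0.684]
force: [0.0, -0.2, -1.0]
grip_width: 0.0913
```

Emit:
drive_tool([
  [[0, 0, 0, 0], [0, 0, 0, 0], [0, 0, 0, 0], [0, 0, 0, 0], [0, 0, 0, 0], [0, 0, 0, 0]],
], grip=1, force=10)

```text
t: 26.45
tcp_pos: [0.5854, 0.0906, 0.0818]
eef_rot: [-1.942, -1.739, -0.68]
force: [-2.3, -0.8, 1.7]
grip_width: 0.0602
```

```bash
python3 st.py
python3 - <<'E'
from geo import *
delta(W(.0145,0,.065))
E
```

```text
t 26.45 q [-0.218, 0.529, 1.83, 0.804, 1.042, -0.621] tcp [0.5854, 0.0906, 0.0818] w 0.0602 F [-2.3, -0.8, 1.7]
[[0.087, 0.994, 0.066], [0.775, -0.109, 0.622], [0.626, -0.002, -0.78]] lean 38.7 zaz 83.9
tcp uvz [13.  -1.  65.8] to tool mm [ 0.7 -1.   1.5] units [ 0.03 -0.04  0.06]
```

Run:
```python
import numpy as np
t=np.deg2rad(np.arange(0,89,4));p=np.stack([6*np.cos(t)-53*np.sin(t),6*np.sin(t)+53*np.cos(t)],1);d=np.diff(p,axis=0)
for a,k in zip(np.arange(4,89,4),d): print(a,np.round((.779*k[0]+.626*k[1])/25,3),np.round((.625*k[0]-.78*k[1])/25,3))
```

```text
4 -0.108 -0.102
8 -0.115 -0.094
12 -0.122 -0.086
16 -0.127 -0.077
20 -0.132 -0.068
24 -0.137 -0.059
28 -0.141 -0.049
32 -0.144 -0.039
36 -0.146 -0.029
40 -0.148 -0.019
44 -0.149 -0.008
48 -0.149 0.002
52 -0.148 0.013
56 -0.147 0.023
60 -0.145 0.033
64 -0.143 0.043
68 -0.139 0.053
72 -0.135 0.063
76 -0.13 0.072
80 -0.125 0.081
84 -0.119 0.089
88 -0.113 0.097
```

Emit:
drive_tool([
  [[-0.11, 0, -0.1, 0], [-0.115, 0, -0.094, 0], [-0.122, 0, -0.086, 0], [-0.127, 0, -0.077, 0], [-0.132, 0, -0.068, 0], [-0.137, 0, -0.059, 0], [0, 0, 0, 0]],
])

```text
t: 27.15
tcp_pos: [0.5841, 0.0687, 0.0809]
eef_rot: [-1.942, -1.738, -0.684]
force: [-0.5, 2.1, 5.9]
grip_width: 0.0596
```

```bash
python3 st.py
python3 - <<'E'
from geo import *
o,f,P=look(['stage_corner'],'w6')
delta(o['tcp_pos'])
E
```

```text
t 27.15 q [-0.257, 0.534, 1.825, 0.791, 1.061, -0.645] tcp [0.5841, 0.0687, 0.0809] w 0.0596 F [-0.5, 2.1, 5.9]
[[0.086, 0.994, 0.069], [0.774, -0.11, 0.623], [0.627, -0.0, -0.779]] lean 38.8 zaz 83.7
stage_corner []
tcp uvz [-8.8 -2.  64.9] to tool mm [-0.  0. -0.] units [-0.  0. -0.]
```

View pics/w6.png

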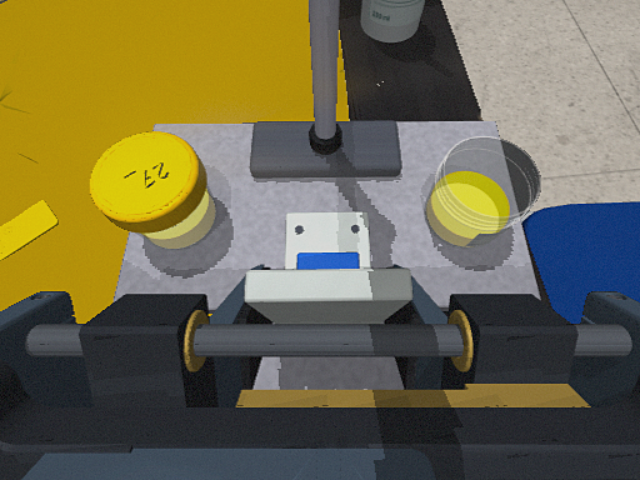

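Run:
```python
from geo import *
q=uv(np.load('w_w6.npz')['P'].reshape(-1,3))
for z0 in range(0,140,8):
    s=q[(q[:,2]*1e3>=z0)&(q[:,2]*1e3<z0+8)&(np.abs(q[:,1])<.025)&(q[:,0]>-.06)&(q[:,0]<.1)]
    if len(s): print(z0,len(s),np.round(np.percentile(s[:,0],[1,50,99])*1e3))
s=q[(q[:,0]>.03)&(q[:,0]<.11)&(np.abs(q[:,1])<.025)&(q[:,2]>-.005)&(q[:,2]<.09)]
for u0 in range(30,105,8):
    k=s[(s[:,0]*1e3>=u0)&(s[:,0]*1e3<u0+8)]
    if len(k): print('u',u0,len(k),np.round(np.percentile(k[:,2],[5,50,95])*1e3,1))
```

```text
0 1345 [-50. -36.  99.]
8 1896 [28. 52. 69.]
40 37 [-17. -17. -16.]
48 95 [-18. -17. -17.]
56 115 [-18. -18. -17.]
64 124 [-19. -19. -18.]
72 141 [-20. -19. -19.]
80 169 [-20. -20. -19.]
88 195 [-21. -20. -20.]
96 221 [-21. -21. -20.]
104 275 [-22. -21. -21.]
112 2485 [-22. -17.  -2.]
120 1354 [-22. -15. -11.]
u 30 65 [10.2 11.6 13. ]
u 38 462 [11.  12.  13.2]
u 46 487 [11.5 12.6 13.7]
u 54 453 [12.2 13.3 14.4]
u 62 392 [12.6 13.7 14.8]
u 70 62 [-1.   0.1  0.9]
u 78 374 [-1.1 -0.2  0.9]
u 86 362 [-1.1 -0.1  0.7]
u 94 331 [-1.  -0.1  0.9]
u 102 755 [-0.8  6.2 13.7]
```

Emit:
drive_tool([
  [[0, 0, 0, 0], [0, 0, 0, 0], [0, 0, 0, 0]],
], grip=0.22, force=5)

```text
t: 27.55
tcp_pos: [0.5836, 0.0682, 0.0793]
eef_rot: [-1.943, -1.739, -0.681]
force: [-0.9, 0.4, -0.1]
grip_width: 0.0713
```

```bash
python3 st.py
cat > stg.py <<'E'
from geo import *
def stg(tag):
    o,f,P=look([],tag,False);q=uv(P.reshape(-1,3));L=[]
    for z0 in range(20,124,6):
        s=q[(q[:,2]*1e3>=z0)&(q[:,2]*1e3<z0+6)&(np.abs(q[:,1])<.025)&(q[:,0]>-.13)&(q[:,0]<.03)]
        if len(s)>8: L.append((z0+3,round(np.percentile(s[:,0],2)*1e3,1)))
    print(L)
E
python3 - <<'E'
from stg import *
stg('w7');delta(bot.get_obs()['tcp_pos'])
E
```

```text
t 27.55 q [-0.256, 0.535, 1.826, 0.788, 1.058, -0.644] tcp [0.5836, 0.0682, 0.0793] w 0.0713 F [-0.9, 0.4, -0.1]
[[0.087, 0.994, 0.068], [0.776, -0.11, 0.621], [0.625, -0.001, -0.781]] lean 38.7 zaz 83.8
[(23, np.float64(-12.8)), (29, np.float64(-12.8)), (35, np.float64(-12.8)), (41, np.float64(-12.8)), (47, np.float64(-12.8)), (53, np.float64(-12.8)), (59, np.float64(-12.9)), (65, np.float64(-12.8)), (71, np.float64(-12.8)), (77, np.float64(-12.8)), (83, np.float64(-12.8)), (89, np.float64(-12.8)), (95, np.float64(-12.8)), (101, np.float64(-12.8)), (107, np.float64(-12.7)), (113, np.float64(-12.7)), (119, np.float64(-12.5))]
tcp uvz [-9.3 -1.6 63.3] to tool mm [0. 0. 0.] units [0. 0. 0.]
```

Emit:
drive_tool([
  [[0.32, 0, -0.18, 0], [0.32, 0, -0.18, 0], [0.316, 0, -0.19, 0], [0, 0, 0, 0]],
])

```text
t: 28.0
tcp_pos: [0.5856, 0.079, 0.1071]
eef_rot: [-1.942, -1.742, -0.684]
force: [1.1, -0.4, 0.4]
grip_width: 0.0714
```

Emit:
drive_tool([
  [[0, 0, 0, 0], [0, 0, 0, 0], [0, 0, 0, 0], [0, 0, 0, 0]],
], grip=1, force=5)

```text
t: 28.4
tcp_pos: [0.5848, 0.0786, 0.1052]
eef_rot: [-1.943, -1.738, -0.681]
force: [-0.0, 0.8, 1.4]
grip_width: 0.0601
```

```bash
python3 st.py
python3 - <<'E'
from stg import *
delta(bot.get_obs()['tcp_pos'])
r=76
t=np.deg2rad(np.arange(0,89,4));p=np.stack([6*np.cos(t)-r*np.sin(t),6*np.sin(t)+r*np.cos(t)],1);d=np.diff(p,axis=0)
for a,k in zip(np.arange(4,89,4),d): print(a,np.round((.779*k[0]+.626*k[1])/25,3),np.round((.625*k[0]-.78*k[1])/25,3))
E
```

```text
t 28.4 q [-0.239, 0.501, 1.806, 0.775, 1.089, -0.59] tcp [0.5848, 0.0786, 0.1052] w 0.0601 F [-0.0, 0.8, 1.4]
[[0.087, 0.994, 0.068], [0.775, -0.11, 0.622], [0.626, -0.002, -0.78]] lean 38.7 zaz 83.8
tcp uvz [ 1.  -1.7 89.2] to tool mm [0. 0. 0.] units [0. 0. 0.]
4 -0.16 -0.14
8 -0.169 -0.129
12 -0.178 -0.117
16 -0.186 -0.104
20 -0.192 -0.091
24 -0.198 -0.077
28 -0.203 -0.063
32 -0.207 -0.049
36 -0.21 -0.034
40 -0.212 -0.019
44 -0.213 -0.005
48 -0.212 0.01
52 -0.211 0.025
56 -0.209 0.04
60 -0.206 0.054
64 -0.201 0.068
68 -0.196 0.082
72 -0.19 0.096
76 -0.183 0.109
80 -0.175 0.121
84 -0.166 0.133
88 -0.156 0.144
```

Emit:
drive_tool([
  [[-0.013, 0, 0.016, 0], [-0.08, 0, -0.07, 0], [-0.08, 0, -0.07, 0], [-0.085, 0, -0.065, 0], [-0.085, 0, -0.065, 0], [-0.09, 0, -0.06, 0], [-0.09, 0, -0.06, 0], [0, 0, 0, 0]],
])

```text
t: 29.2
tcp_pos: [0.5831, 0.0621, 0.1042]
eef_rot: [-1.944, -1.739, -0.681]
force: [-0.1, -0.5, 0.6]
grip_width: 0.06
```

```bash
python3 st.py
python3 - <<'E'
from stg import *
stg('w8');delta(bot.get_obs()['tcp_pos'])
E
```

```text
t 29.2 q [-0.267, 0.504, 1.802, 0.764, 1.103, -0.607] tcp [0.5831, 0.0621, 0.1042] w 0.06 F [-0.1, -0.5, 0.6]
[[0.087, 0.994, 0.068], [0.776, -0.11, 0.621], [0.625, -0.001, -0.781]] lean 38.7 zaz 83.7
[(83, np.float64(-26.3)), (89, np.float64(-27.1)), (113, np.float64(-31.1)), (119, np.float64(-31.3))]
tcp uvz [-15.4  -1.7  88.2] to tool mm [0. 0. 0.] units [0. 0. 0.]
```

Emit:
drive_tool([
  [[-0.18, 0, -0.117, 0], [-0.186, 0, -0.1, 0], [-0.192, 0, -0.087, 0], [-0.198, 0, -0.074, 0], [0, 0, 0, 0]],
])

```text
t: 29.75
tcp_pos: [0.5805, 0.0412, 0.0997]
eef_rot: [-1.944, -1.738, -0.681]
force: [-1.2, -1.0, 1.3]
grip_width: 0.06
```

```bash
python3 st.py
python3 - <<'E'
from stg import *
stg('w9');delta(bot.get_obs()['tcp_pos'])
E
```

```text
t 29.75 q [-0.303, 0.514, 1.798, 0.751, 1.117, -0.632] tcp [0.5805, 0.0412, 0.0997] w 0.06 F [-1.2, -1.0, 1.3]
[[0.087, 0.994, 0.068], [0.776, -0.11, 0.621], [0.625, -0.002, -0.781]] lean 38.7 zaz 83.8
[(23, np.float64(16.1)), (29, np.float64(-10.9)), (35, np.float64(-14.5)), (47, np.float64(-17.9)), (53, np.float64(-21.1)), (59, np.float64(-23.9)), (65, np.float64(-26.3)), (71, np.float64(-27.9)), (77, np.float64(-29.2)), (83, np.float64(-33.1)), (89, np.float64(-35.4)), (95, np.float64(-37.5)), (101, np.float64(-39.4)), (107, np.float64(-42.2)), (113, np.float64(-52.9)), (119, np.float64(-48.5))]
tcp uvz [-36.4  -1.5  83.8] to tool mm [0. 0. 0.] units [0. 0. 0.]
```

Run:
```python
from geo import *
d=np.load('w_w9.npz');q=uv(d['P'].reshape(-1,3));m=(np.abs(q[:,1])<.02)&(np.abs(q[:,0])<.15)&(q[:,2]>-.02)&(q[:,2]<.2);s=q[m];c=d['img'].reshape(-1,3)[m]
im=np.full((440,600,3),60,np.uint8)
for k,cc in zip(s,c): cv2.circle(im,(int((k[0]+.15)*2000),int(400-k[2]*2000)),1,cc.tolist(),-1)
cv2.line(im,(300,0),(300,440),(255,0,0),1)
save('e.png',im)
```

```text
(no output)
```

View pics/e.png

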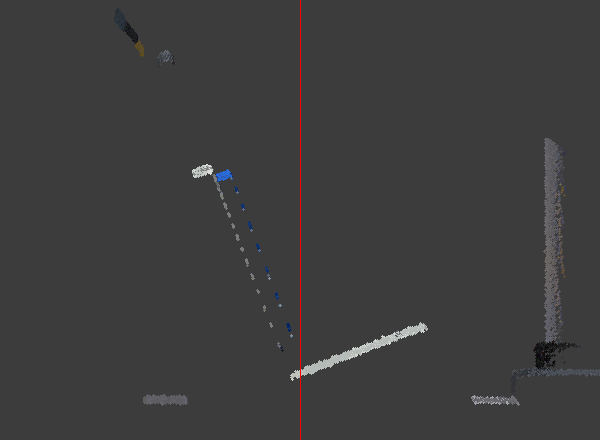

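```bash
cat > arc.py <<'E'
import numpy as np,sys
x,r,a,b,n=map(float,sys.argv[1:]);t=np.deg2rad(np.linspace(a,b,int(n)+1));p=np.stack([x*np.cos(t)-r*np.sin(t),x*np.sin(t)+r*np.cos(t)],1);d=np.diff(p,axis=0)
print([[round((.779*k[0]+.626*k[1])/25,3),0,round((.625*k[0]-.78*k[1])/25,3),0] for k in d])
E
python3 arc.py -5 78 20.7 45 6
```

```text
[[np.float64(-0.216), 0, np.float64(-0.047), 0], [np.float64(-0.218), 0, np.float64(-0.032), 0], [np.float64(-0.22), 0, np.float64(-0.016), 0], [np.float64(-0.221), 0, np.float64(-0.001), 0], [np.float64(-0.22), 0, np.float64(0.015), 0], [np.float64(-0.219), 0, np.float64(0.03), 0]]
```

Emit:
drive_tool([
  [[0, 0, 0, 0], [-0.216, 0, -0.047, 0], [-0.218, 0, -0.032, 0], [-0.22, 0, -0.016, 0], [-0.221, 0, 0, 0], [-0.22, 0, 0.015, 0], [-0.219, 0, 0.03, 0], [0, 0, 0, 0]],
], force=10)

```text
t: 30.6
tcp_pos: [0.5777, 0.0146, 0.0806]
eef_rot: [-1.943, -1.739, -0.681]
force: [-1.9, -2.7, 5.5]
grip_width: 0.0597
```

```bash
cat > sec.py <<'E'
from geo import *
def sec(tag):
    o,f,P=look([],tag,False);q=uv(P.reshape(-1,3));c=f['img'].reshape(-1,3).astype(int)
    m=(np.abs(q[:,1])<.02)&(q[:,0]>-.2)&(q[:,0]<.1)&(q[:,2]>.006)&(q[:,2]<.16)&(c.min(1)>110)&(np.ptp(c,axis=1)<50)
    s=q[m]*1e3;t=np.round(uv(o['tcp_pos'])*1e3,1);print('tcp',t,'F',np.round(o['force'],1),'w',o['grip_width'],len(s))
    # back-leg inner face: line fit of points right of/behind: RANSAC over longest line
    best=(0,)
    rng=np.random.default_rng(0)
    for _ in range(400):
        a,b=s[rng.integers(len(s),size=2)][:,[0,2]]
        d=b-a;L=np.hypot(*d)
        if L<25: continue
        n=np.array([-d[1],d[0]])/L;k=np.abs((s[:,[0,2]]-a)@n)<1.0
        if k.sum()>best[0]: best=(k.sum(),k)
    k=s[best[1]][:,[0,2]];vx,vy,x0,y0=cv2.fitLine(k.astype(np.float32),2,0,.01,.01).ravel();pr=(k-[x0,y0])@[vx,vy]
    print('line n',best[0],'angle',round(np.degrees(np.arctan2(vy,vx))%180,1),'ends',np.round([x0+vx*pr.min(),y0+vy*pr.min(),x0+vx*pr.max(),y0+vy*pr.max()],1))
E
python3 - <<'E'
from sec import *
sec('w10')
E
```

```text
tcp [-63.3  -1.5  64.6] F [-1.9 -2.7  5.5] w 0.05967361124990668 5810
line n 3275 angle 38.6 ends [-8.7 13.1 47.7 58.2]
```

```bash
python3 arc.py -12.8 76.6 38.6 0 8
```

```text
[[np.float64(0.259), 0, np.float64(-0.032), 0], [np.float64(0.261), 0, np.float64(-0.01), 0], [np.float64(0.261), 0, np.float64(0.012), 0], [np.float64(0.259), 0, np.float64(0.034), 0], [np.float64(0.255), 0, np.float64(0.056), 0], [np.float64(0.25), 0, np.float64(0.077), 0], [np.float64(0.242), 0, np.float64(0.098), 0], [np.float64(0.233), 0, np.float64(0.118), 0]]
```

Emit:
drive_tool([
  [[0.259, 0, -0.05, 0], [0.261, 0, -0.02, 0], [0.261, 0, 0.01, 0], [0.259, 0, 0.034, 0], [0.255, 0, 0.056, 0], [0.25, 0, 0.077, 0], [0.242, 0, 0.098, 0], [0.233, 0, 0.118, 0]],
], force=3)

```text
t: 31.45
tcp_pos: [0.5826, 0.0607, 0.1059]
eef_rot: [-1.942, -1.739, -0.681]
force: [-0.0, -0.0, -2.4]
grip_width: 0.0598
```

Run:
```python
from sec import *
sec('w11')
```

```text
tcp [-16.9  -1.5  89.9] F [-0.  -0.  -2.4] w 0.05980027773966216 3651
line n 1715 angle 8.0 ends [ 8.8 11.7 66.2 19.8]
```

Emit:
drive_tool([
  [[0.17, 0, 0.13, 0], [0.17, 0, 0.14, 0], [0, 0, 0, 0]],
])

```text
t: 31.8
tcp_pos: [0.5839, 0.0717, 0.1061]
eef_rot: [-1.942, -1.739, -0.682]
force: [-1.1, 1.2, 1.0]
grip_width: 0.0599
```

Emit:
drive_tool([
  [[0, 0, 0, 0], [0, 0, 0, 0], [0.1, 0, 0.08, 0], [0.1, 0, 0.08, 0], [0, 0, 0, 0]],
], grip=0.22)

```text
t: 32.3
tcp_pos: [0.5847, 0.0775, 0.1058]
eef_rot: [-1.943, -1.739, -0.681]
force: [0.0, -0.5, -0.5]
grip_width: 0.0712
```

Run:
```python
from sec import *
sec('w12')
q=uv(np.load('w_w12.npz')['P'].reshape(-1,3));s=q[(q[:,2]>.05)&(q[:,2]<.1)&(np.abs(q[:,1])<.02)&(q[:,0]>-.04)&(q[:,0]<.02)];print(np.round(np.percentile(s[:,0],[2,50,98])*1e3,1))
```

```text
tcp [-0.  -1.7 89.8] F [ 0.  -0.5 -0.5] w 0.0712265755648291 2846
line n 921 angle 0.4 ends [27.4  8.  68.7  8.2]Traceback (most recent call last):
  File "<stdin>", line 3, in <module>
    return _quantile_unchecked(
        a, q, axis, out, overwrite_input, method, keepdims, weights)
    return _ureduce(a,
                    func=_quantile_ureduce_func,
    ...<5 lines>...
                    overwrite_input=overwrite_input,
                    method=method)
    r = func(a, **kwargs)
    result = _quantile(arr,
                       quantiles=q,
    ...<2 lines>...
                       out=out,
                       weights=wgt)
    slices_having_nans = np.isnan(arr[-1, ...])
                                  ~~~^^^^^^^^^
IndexError: index -1 is out of bounds for axis 0 with size 0
```

Emit:
drive_tool([
  [[0, 0, 0.14, 0], [0, 0, 0.14, 0], [0, 0, 0, 0]],
])

```text
t: 32.65
tcp_pos: [0.5848, 0.0818, 0.0997]
eef_rot: [-1.942, -1.738, -0.68]
force: [0.5, -0.7, 0.6]
grip_width: 0.0713
```

Emit:
drive_tool([
  [[0, 0, 0, 0], [0, 0, 0, 0], [0, 0, 0, 0], [0, 0, 0, 0]],
], grip=1, force=3)

```text
t: 33.05
tcp_pos: [0.585, 0.0815, 0.1003]
eef_rot: [-1.943, -1.739, -0.681]
force: [-0.1, -0.2, -0.0]
grip_width: 0.0596
```

```bash
python3 arc.py 12.8 72 0 24 7|sed 's/np.float64//g'; python3 st.py
```

```text
[[(-0.119), 0, (-0.128), 0], [(-0.126), 0, (-0.121), 0], [(-0.133), 0, (-0.113), 0], [(-0.14), 0, (-0.105), 0], [(-0.146), 0, (-0.096), 0], [(-0.151), 0, (-0.087), 0], [(-0.156), 0, (-0.078), 0]]
t 33.05 q [-0.234, 0.506, 1.812, 0.781, 1.078, -0.597] tcp [0.585, 0.0815, 0.1003] w 0.0596 F [-0.1, -0.2, -0.0]
[[0.087, 0.994, 0.068], [0.775, -0.11, 0.622], [0.625, -0.001, -0.78]] lean 38.7 zaz 83.8
```

Emit:
drive_tool([
  [[-0.14, 0, -0.103, 0], [-0.13, 0, -0.116, 0], [-0.137, 0, -0.108, 0], [-0.144, 0, -0.1, 0], [-0.15, 0, -0.091, 0], [-0.155, 0, -0.082, 0], [-0.16, 0, -0.073, 0], [0, 0, 0, 0]],
])

```text
t: 33.85
tcp_pos: [0.5817, 0.0507, 0.0974]
eef_rot: [-1.943, -1.738, -0.681]
force: [-0.9, 0.2, 1.3]
grip_width: 0.0598
```

Run:
```python
from sec import *
sec('w13')
```

```text
tcp [-27.   -1.6  81.4] F [-0.9  0.2  1.3] w 0.059816326382677615 4084
line n 2684 angle 17.5 ends [-5.4 11.2 62.6 32.7]
```

```bash
python3 arc.py 2.2 71.3 17.5 42 6|sed 's/np.float64//g'
```

```text
[[(-0.19), 0, (-0.073), 0], [(-0.194), 0, (-0.059), 0], [(-0.198), 0, (-0.045), 0], [(-0.201), 0, (-0.031), 0], [(-0.203), 0, (-0.016), 0], [(-0.203), 0, (-0.002), 0]]
```

Emit:
drive_tool([
  [[-0.19, 0, -0.073, 0], [-0.194, 0, -0.059, 0], [-0.198, 0, -0.045, 0], [-0.201, 0, -0.031, 0], [-0.203, 0, -0.016, 0], [-0.203, 0, -0.002, 0], [0, 0, 0, 0]],
])

```text
t: 34.6
tcp_pos: [0.579, 0.0239, 0.0828]
eef_rot: [-1.944, -1.739, -0.681]
force: [-1.5, -0.7, 0.9]
grip_width: 0.0599
```

Run:
```python
from sec import *
sec('w14')
```

```text
tcp [-53.9  -1.8  66.8] F [-1.5 -0.7  0.9] w 0.05986160401308966 4906
line n 3297 angle 35.2 ends [-10.   12.9  48.9  54.4]
```

```bash
python3 arc.py 3.6 102.8 35.2 0 8|sed 's/np.float64//g'
```

```text
[[(0.313), 0, (0.042), 0], [(0.309), 0, (0.066), 0], [(0.303), 0, (0.09), 0], [(0.295), 0, (0.113), 0], [(0.285), 0, (0.135), 0], [(0.274), 0, (0.156), 0], [(0.261), 0, (0.177), 0], [(0.247), 0, (0.197), 0]]
```

Emit:
drive_tool([
  [[-0.25, 0, -0.2, 0], [-0.25, 0, -0.2, 0], [-0.25, 0, -0.2, 0], [-0.25, 0, -0.2, 0], [0, 0, 0, 0]],
], force=5)

```text
t: 35.15
tcp_pos: [0.5754, -0.0085, 0.0832]
eef_rot: [-1.944, -1.739, -0.681]
force: [-1.5, -1.8, 0.9]
grip_width: 0.0602
```

Emit:
drive_tool([
  [[0.313, 0, 0.042, 0], [0.309, 0, 0.066, 0], [0.303, 0, 0.09, 0], [0.295, 0, 0.113, 0], [0.285, 0, 0.135, 0], [0.274, 0, 0.156, 0], [0.261, 0, 0.177, 0], [0.247, 0, 0.197, 0]],
])

```text
t: 35.95
tcp_pos: [0.582, 0.0532, 0.1003]
eef_rot: [-1.943, -1.739, -0.682]
force: [-0.7, -2.5, 1.4]
grip_width: 0.0602
```

Emit:
drive_tool([
  [[0, 0, 0, 0], [0, 0, 0, 0], [0, 0, 0, 0]],
], grip=0.2)

```text
t: 36.25
tcp_pos: [0.5818, 0.0524, 0.1]
eef_rot: [-1.943, -1.738, -0.681]
force: [0.6, -0.2, -0.3]
grip_width: 0.0733
```

Run:
```python
from sec import *
sec('w15')
q=uv(np.load('w_w15.npz')['P'].reshape(-1,3));s=q[(q[:,2]>.113)&(q[:,2]<.13)&(np.abs(q[:,1])<.05)&(q[:,0]>-.08)&(q[:,0]<.02)];print('top',len(s),np.round(np.percentile(s,[1,50,99],axis=0)*1e3,1))
```

```text
tcp [-25.3  -1.6  84. ] F [ 0.6 -0.2 -0.3] w 0.07327977559324185 3090
line n 966 angle 178.3 ends [-2.2  8.8 40.4  7.5]
top 5485 [[-70.7 -48.3 113.2]
 [-37.9  -0.9 119.9]
 [-24.2  44.3 129.6]]
```

Emit:
drive_tool([
  [[0.24, 0, -0.41, 0], [0.24, 0, -0.41, 0], [0.24, 0, -0.41, 0], [0, 0, 0, 0]],
])

```text
t: 36.7
tcp_pos: [0.5827, 0.0467, 0.1378]
eef_rot: [-1.944, -1.742, -0.686]
force: [0.6, 0.2, 0.7]
grip_width: 0.0731
```

Emit:
drive_tool([
  [[0, 0, 0, 0], [0, 0, 0, 0], [0, 0, 0, 0], [0, 0, 0, 0]],
], grip=1, force=7)

```text
t: 37.1
tcp_pos: [0.5812, 0.0474, 0.1351]
eef_rot: [-1.943, -1.738, -0.681]
force: [-0.1, -1.3, 1.4]
grip_width: 0.06
```

```bash
python3 arc.py 6 113 0 80 20|sed 's/np.float64//g'
python3 - <<'E'
from sec import *
sec('w16')
E
```

```text
[[(-0.242), 0, (-0.202), 0], [(-0.256), 0, (-0.184), 0], [(-0.268), 0, (-0.166), 0], [(-0.279), 0, (-0.147), 0], [(-0.289), 0, (-0.127), 0], [(-0.297), 0, (-0.107), 0], [(-0.304), 0, (-0.086), 0], [(-0.309), 0, (-0.064), 0], [(-0.313), 0, (-0.043), 0], [(-0.315), 0, (-0.021), 0], [(-0.316), 0, (0.001), 0], [(-0.315), 0, (0.023), 0], [(-0.313), 0, (0.045), 0], [(-0.309), 0, (0.067), 0], [(-0.303), 0, (0.088), 0], [(-0.296), 0, (0.109), 0], [(-0.288), 0, (0.13), 0], [(-0.278), 0, (0.149), 0], [(-0.267), 0, (0.169), 0], [(-0.255), 0, (0.187), 0]]
tcp [-30.4  -1.5 119.1] F [-0.1 -1.3  1.4] w 0.05996837837548474 0Traceback (most recent call last):
  File "<stdin>", line 2, in <module>
  File "sec.py", line 10, in sec
    a,b=s[rng.integers(len(s),size=2)][:,[0,2]]
          ~~~~~~~~~~~~^^^^^^^^^^^^^^^
  File "numpy/random/_generator.pyx", line 677, in numpy.random._generator.Generator.integers
  File "numpy/random/_bounded_integers.pyx", line 1334, in numpy.random._bounded_integers._rand_int64
ValueError: high <= 0
```

Emit:
drive_tool([
  [[-0.242, 0, -0.202, 0], [-0.256, 0, -0.184, 0], [-0.268, 0, -0.166, 0], [-0.279, 0, -0.147, 0], [-0.289, 0, -0.127, 0], [-0.297, 0, -0.107, 0], [-0.304, 0, -0.086, 0], [0, 0, 0, 0]],
])

```text
t: 37.95
tcp_pos: [0.5754, -0.0072, 0.1245]
eef_rot: [-1.944, -1.738, -0.681]
force: [-0.7, 0.0, -0.1]
grip_width: 0.0602
```

Run:
```python
from sec import *
sec('w17')
```

```text
tcp [-85.2  -1.6 108.5] F [-0.7  0.  -0.1] w 0.06024436861878937 3962
line n 2198 angle 28.2 ends [-37.1  12.4  25.9  46.2]
```

Emit:
drive_tool([
  [[-0.309, 0, -0.064, 0], [-0.313, 0, -0.043, 0], [-0.315, 0, -0.021, 0], [-0.316, 0, 0.001, 0], [-0.315, 0, 0.023, 0], [-0.313, 0, 0.045, 0], [-0.309, 0, 0.067, 0], [-0.303, 0, 0.088, 0]],
])

```text
t: 38.8
tcp_pos: [0.5702, -0.0535, 0.0834]
eef_rot: [-1.943, -1.739, -0.681]
force: [-0.3, -1.6, 0.0]
grip_width: 0.0598
```

Emit:
drive_tool([
  [[-0.296, 0, 0.109, 0], [-0.288, 0, 0.13, 0], [-0.278, 0, 0.149, 0], [-0.267, 0, 0.169, 0], [0, 0, 0, 0]],
])

```text
t: 39.3
tcp_pos: [0.5685, -0.0664, 0.0543]
eef_rot: [-1.943, -1.737, -0.68]
force: [-0.3, -1.4, -0.8]
grip_width: 0.0599
```

```bash
python3 st.py
python3 - <<'E'
from sec import *
sec('w18')
q=uv(np.load('w_w18.npz')['P'].reshape(-1,3));c=np.load('w_w18.npz')['img'].reshape(-1,3).astype(int);m=(np.abs(q[:,1])<.01)&(q[:,0]>-.2)&(q[:,0]<.0)&(q[:,2]>.003)&(q[:,2]<.13)
s=q[m]*1e3
for u in range(-190,0,10):
    k=s[(s[:,0]>=u)&(s[:,0]<u+10)]
    if len(k): print(u,len(k),np.round(np.percentile(k[:,2],[5,50,95]),1))
E
```

```text
t 39.3 q [-0.478, 0.606, 1.765, 0.69, 1.157, -0.778] tcp [0.5685, -0.0664, 0.0543] w 0.0599 F [-0.3, -1.4, -0.8]
[[0.088, 0.994, 0.067], [0.775, -0.111, 0.622], [0.625, -0.003, -0.78]] lean 38.7 zaz 83.8
tcp [-144.8   -1.1   38.3] F [-0.3 -1.4 -0.8] w 0.05987298868408368 7232
line n 3783 angle 76.6 ends [-48.5  12.4 -31.5  83.8]
-190 297 [128.3 129.3 129.9]
-180 1689 [123.7 125.8 127.2]
-160 385 [37.3 38.7 43. ]
-150 509 [43.2 44.5 45.8]
-140 448 [40.8 42.2 43.6]
-130 393 [38.3 39.8 41.2]
-120 358 [35.9 37.4 38.9]
-110 335 [33.6 35.  36.5]
-100 302 [31.2 32.6 34. ]
-90 272 [28.9 30.3 31.6]
-80 250 [26.5 27.9 29.2]
-70 231 [24.2 25.5 26.6]
-60 155 [22.3 23.4 24.4]
-50 873 [17.2 33.1 47.2]
-40 1436 [50.3 68.2 82.4]
-30 115 [81.5 82.4 83.1]
```

Emit:
drive_tool([
  [[0.229, 0, 0.183, 0], [0.229, 0, 0.183, 0], [0.229, 0, 0.183, 0], [0.229, 0, 0.183, 0], [0.229, 0, 0.183, 0], [0.229, 0, 0.183, 0], [0, 0, 0, 0]],
])

```text
t: 40.05
tcp_pos: [0.5734, -0.0209, 0.0558]
eef_rot: [-1.941, -1.739, -0.681]
force: [-0.0, -0.0, -1.7]
grip_width: 0.0601
```

```bash
python3 arc.py 6 113 76.6 87 4|sed 's/np.float64//g'
python3 - <<'E'
from sec import *
sec('w19')
E
```

```text
[[(-0.166), 0, (0.121), 0], [(-0.16), 0, (0.129), 0], [(-0.154), 0, (0.136), 0], [(-0.148), 0, (0.142), 0]]
tcp [-99.1  -1.1  39.8] F [-0.  -0.  -1.7] w 0.06011773174056895 3816
line n 2561 angle 165.8 ends [-110.9   40.6   -3.6   13.6]
```

Emit:
drive_tool([
  [[-0.085, 0, 0.06, 0], [-0.082, 0, 0.062, 0], [-0.08, 0, 0.064, 0], [-0.08, 0, 0.065, 0], [-0.077, 0, 0.068, 0], [-0.077, 0, 0.068, 0], [-0.074, 0, 0.07, 0], [0, 0, 0, 0]],
])

```text
t: 40.9
tcp_pos: [0.5731, -0.0263, 0.0376]
eef_rot: [-1.943, -1.739, -0.681]
force: [-0.6, -0.1, -0.8]
grip_width: 0.0597
```

Run:
```python
from sec import *
sec('w20')
```

```text
tcp [-104.5   -1.4   21.6] F [-0.6 -0.1 -0.8] w 0.05971966990426468 3730
line n 2818 angle 175.5 ends [-115.8   20.9   -6.5   12.4]
```

Emit:
drive_tool([
  [[-0.045, 0, 0.05, 0], [-0.045, 0, 0.05, 0], [-0.03, 0, 0.035, 0], [0, 0, 0, 0]],
])

```text
t: 41.35
tcp_pos: [0.5733, -0.0264, 0.0334]
eef_rot: [-1.943, -1.739, -0.681]
force: [-0.3, -1.4, -0.9]
grip_width: 0.06
```

Run:
```python
from sec import *
sec('w21')
```

```text
tcp [-104.6   -1.6   17.4] F [-0.3 -1.4 -0.9] w 0.060023872046398925 3831
line n 2834 angle 177.7 ends [-115.8   16.5   -6.7   12.2]
```

Emit:
drive_tool([
  [[0, 0, 0, 0], [0, 0, 0, 0], [0, 0, 0, 0], [0, 0, -0.4, 0], [0, 0, -0.8, 0], [0, 0, -1, 0], [0, 0, -1, 0], [0, 0, 0, 0]],
], grip=0)

```text
t: 42.2
tcp_pos: [0.5695, -0.0786, 0.0987]
eef_rot: [-1.947, -1.742, -0.686]
force: [0.5, 1.0, 0.1]
grip_width: 0.0913
```

Run:
```python
from sec import *
sec('w22')
d=np.load('w_w22.npz');q=uv(d['P'].reshape(-1,3));c=d['img'].reshape(-1,3).astype(int)
m=(c[:,2]>c[:,0]+60)&(q[:,2]>.012)&(q[:,2]<.03)&(q[:,0]>-.2)&(q[:,0]<.05)&(np.abs(q[:,1])<.1);s=q[m]*1e3
r=cv2.minAreaRect(s[:,:2].astype(np.float32));print('bed uv',m.sum(),r,np.median(s[:,2]))
save('f.png',cv2.resize(d['img'],(640,480)))
```

```text
tcp [-156.8   -3.4   82.7] F [0.5 1.  0.1] w 0.09129209571925925 1972
line n 1444 angle 179.9 ends [-118.5   12.    -7.1   11.7]
bed uv 2222 ((-63.16862487792969, -1.8203439712524414), (100.25745391845703, 23.976150512695312), 0.028122825548052788) 19.82047512796785
```

View pics/f.png

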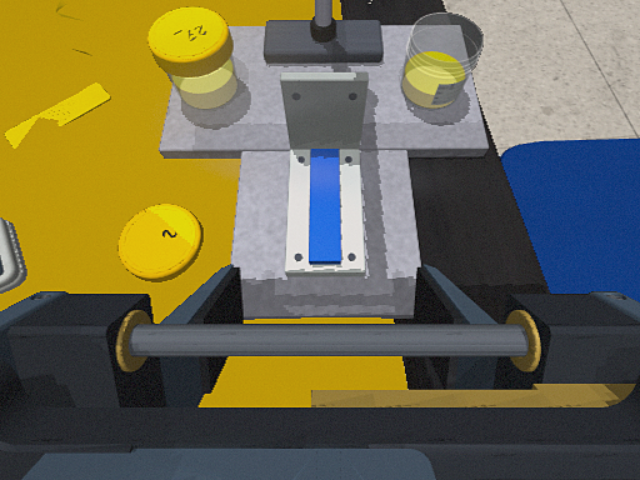

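Emit:
drive_tool([
  [[-0.5, -0.3, -1, 0], [-0.92, -0.68, -0.94, 0], [-0.92, -0.68, -0.94, 0], [-0.92, -0.68, -0.94, 0], [-0.92, -0.68, -0.94, 0], [-0.92, -0.68, -0.94, 0], [-0.92, -0.68, -0.94, 0], [-0.92, -0.68, -0.94, 0]],
])

```text
t: 43.05
tcp_pos: [0.413, -0.3145, 0.1348]
eef_rot: [-1.941, -1.737, -0.681]
force: [1.0, 0.0, -0.4]
grip_width: 0.0908
```

Emit:
drive_tool([
  [[-0.86, -0.66, -0.9, 0], [0, 0, 0, -0.125], [0, 0, 0, -0.125], [0, 0, 0, 0]],
])

```text
t: 43.45
tcp_pos: [0.394, -0.3426, 0.1386]
eef_rot: [-1.73, -2.012, -0.77]
force: [0.2, 0.3, -0.4]
grip_width: 0.0914
```

```bash
python3 st.py
python3 - <<'E'
from geo import *
o,f,P=look(['cassette_mid','stamp_mid'],'w23')
Q=P.reshape(-1,3);c=f['img'].reshape(-1,3).astype(int)
m=(Q[:,2]>.0395)&(Q[:,2]<.047)&(Q[:,0]>.33)&(Q[:,0]<.48)&(Q[:,1]>-.36)&(Q[:,1]<-.2);s=Q[m]*1e3
r=cv2.minAreaRect(s[:,:2].astype(np.float32));print('cass',m.sum(),r,np.percentile(s[:,2],[5,50,95]))
delta(np.array([*(np.array(r[0])/1e3),0.0487])+.0057*EX)
E
```

```text
t 43.45 q [-0.991, 0.575, 1.557, 0.409, 1.567, -1.261] tcp [0.394, -0.3426, 0.1386] w 0.0914 F [0.2, 0.3, -0.4]
[[-0.173, 0.983, 0.067], [0.776, 0.094, 0.623], [0.606, 0.16, -0.779]] lean 38.8 zaz 83.9
cassette_mid [([264.0, 201.0], 0.73, [0.405, -0.277, 0.043]), ([384.0, 26.0], 0.54, [0.571, 0.052, 0.034])]
stamp_mid [([445.0, 213.0], 0.6, [0.58, -0.277, 0.082])]
cass 2618 ((403.3088684082031, -276.95489501953125), (30.807153701782227, 100.18988037109375), 10.210424423217773) [41.6400516  42.79616952 43.87798132]
tcp uvz [-438.2  142.2  123.1] to tool mm [ -1.    1.7 115.5] units [-0.04  0.07  4.62]
```

View pics/w23.png

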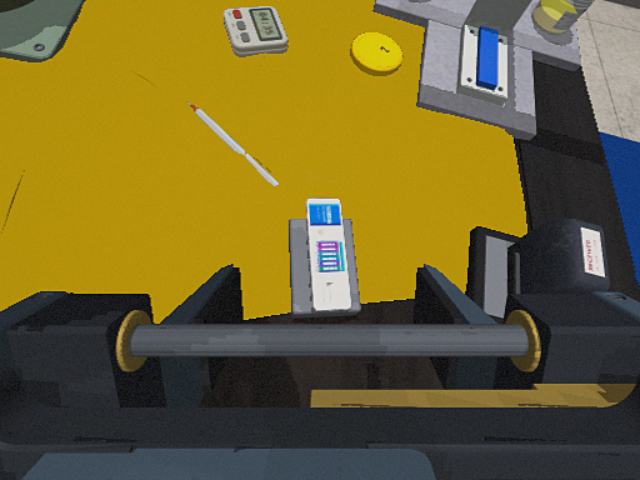

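Emit:
drive_tool([
  [[0, 0.04, 1, 0], [0, 0.03, 1, 0], [-0.02, 0, 1, 0], [-0.02, 0, 0.8, 0], [0, 0, 0.5, 0], [0, 0, 0.32, 0], [0, 0, 0, 0]],
])

```text
t: 44.3
tcp_pos: [0.4039, -0.2714, 0.0488]
eef_rot: [-1.73, -2.013, -0.769]
force: [0.0, 0.6, -0.3]
grip_width: 0.0915
```

Emit:
drive_tool([
  [[0, 0, 0, 0], [0, 0, 0, 0], [0, 0, 0, 0], [0, 0, 0, 0], [0, 0, 0, 0], [0, 0, 0, 0], [0, 0, 0, 0], [0, 0, 0, 0]],
], grip=1, force=10)

```text
t: 45.1
tcp_pos: [0.404, -0.2721, 0.0491]
eef_rot: [-1.73, -2.014, -0.769]
force: [-1.5, -0.5, -0.5]
grip_width: 0.0306
```

```bash
python3 st.py
```

```text
t 45.1 q [-0.914, 0.613, 1.767, 0.465, 1.314, -1.314] tcp [0.404, -0.2721, 0.0491] w 0.0306 F [-1.5, -0.5, -0.5]
[[-0.174, 0.982, 0.068], [0.777, 0.094, 0.622], [0.604, 0.161, -0.78]] lean 38.7 zaz 83.8
```

Emit:
drive_tool([
  [[0.48, 0.13, -0.62, 0], [0.48, 0.13, -0.62, 0], [0.48, 0.13, -0.62, 0], [0, 0, 0, 0.125], [0, 0, 0, 0.125], [0, 0, 0, 0], [0, 0, 0, 0]],
])

```text
t: 45.8
tcp_pos: [0.4041, -0.272, 0.1086]
eef_rot: [-1.941, -1.742, -0.682]
force: [0.0, 0.2, -1.1]
grip_width: 0.0309
```

```bash
python3 st.py
cat > cas.py <<'E'
from geo import *
def cas(tag,show=False):
    o,f,P=look([],tag,show);T=o['tcp_pos'];q=uv(P.reshape(-1,3));t=uv(T);c=f['img'].reshape(-1,3).astype(int)
    d=(q-t)*1e3
    m=(np.abs(d[:,1])<22)&(d[:,0]>-80)&(d[:,0]<80)&(np.abs(d[:,2]+6)<20)&(c.max(1)>120)
    s=d[m];
    if len(s)<50: print(len(s));return
    A=np.c_[s[:,:2],np.ones(len(s))]
    k=np.ones(len(s),bool)
    for _ in range(6): x=np.linalg.lstsq(A[k],s[k,2],rcond=None)[0];k=np.abs(A@x-s[:,2])<2.5
    print('n',k.sum(),'pitch slope dz/du',round(x[0],3),'roll dz/dv',round(x[1],3),'z at tcp',round(x[2],1),'rect rel tcp',cv2.minAreaRect(s[k][:,:2].astype(np.float32)))
E
python3 - <<'E'
from cas import *
cas('w24',True)
E
```

```text
t 45.8 q [-0.913, 0.539, 1.719, 0.454, 1.424, -0.999] tcp [0.4041, -0.272, 0.1086] w 0.0309 F [0.0, 0.2, -1.1]
[[0.084, 0.994, 0.068], [0.776, -0.108, 0.622], [0.626, 0.0, -0.78]] lean 38.7 zaz 83.8
n 4671 pitch slope dz/du 0.021 roll dz/dv 0.163 z at tcp -6.1 rect rel tcp ((1.49462890625, -0.2186145782470703), (87.56468200683594, 30.55304527282715), 2.8539373874664307)
```

View pics/w24.png

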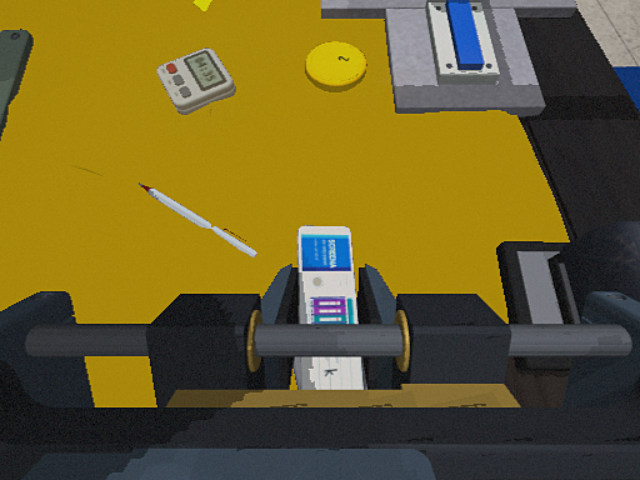

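Run:
```python
from geo import *
delta(W(-.060,-.0016,.075));delta(W(-.060,-.0016,.034))
```

```text
tcp uvz [-367.   140.1   92.6] to tool mm [228.5 141.6 205.8] units [9.14 5.66 8.23]
tcp uvz [-367.   140.1   92.6] to tool mm [202.9 141.6 237.8] units [8.12 5.66 9.51]
```

Emit:
drive_tool([
  [[0.5, 0.3, 0.4, 0], [0.8, 0.5, 0.7, 0], [0.8, 0.5, 0.7, 0], [0.8, 0.5, 0.7, 0], [0.8, 0.5, 0.7, 0], [0.8, 0.5, 0.7, 0], [0.8, 0.5, 0.7, 0], [0.8, 0.5, 0.7, 0]],
])

```text
t: 46.65
tcp_pos: [0.5213, -0.0797, 0.1006]
eef_rot: [-1.941, -1.74, -0.682]
force: [0.2, -0.8, -0.6]
grip_width: 0.0306
```

Emit:
drive_tool([
  [[0.8, 0.5, 0.7, 0], [0.8, 0.5, 0.7, 0], [0.6, 0.4, 0.6, 0], [0.5, 0.3, 0.5, 0], [0.34, 0.16, 0.43, 0], [0, 0, 0, 0], [0, 0, 0, 0]],
])

```text
t: 47.35
tcp_pos: [0.5781, 0.0177, 0.0907]
eef_rot: [-1.942, -1.739, -0.68]
force: [0.3, -0.3, -0.2]
grip_width: 0.0306
```

```bash
python3 st.py
python3 - <<'E'
from cas import *
cas('w25')
delta(W(-.060,-.0016,.034))
E
```

```text
t 47.35 q [-0.342, 0.531, 1.794, 0.738, 1.128, -0.667] tcp [0.5781, 0.0177, 0.0907] w 0.0306 F [0.3, -0.3, -0.2]
[[0.086, 0.994, 0.067], [0.776, -0.109, 0.622], [0.625, -0.002, -0.78]] lean 38.7 zaz 83.9
n 4732 pitch slope dz/du 0.02 roll dz/dv 0.163 z at tcp -6.1 rect rel tcp ((1.2677383422851562, -0.3259601593017578), (87.1644515991211, 30.529024124145508), 2.9051756858825684)
tcp uvz [-60.7  -1.8  74.8] to tool mm [-25.   -0.1  32.3] units [-1.   -0.01  1.29]
```

Emit:
drive_tool([
  [[-0.2, 0, 0.26, 0], [-0.2, 0, 0.26, 0], [-0.2, 0, 0.26, 0], [-0.15, 0, 0.19, 0], [-0.12, 0, 0.16, 0], [-0.08, 0, 0.1, 0], [-0.05, 0, 0.06, 0], [0, 0, 0, 0]],
])

```text
t: 48.2
tcp_pos: [0.5786, 0.0181, 0.05]
eef_rot: [-1.943, -1.739, -0.681]
force: [0.7, 0.1, 0.3]
grip_width: 0.0307
```

```bash
python3 st.py
python3 - <<'E'
from cas import *
cas('w26')
delta(W(-.060,-.0016,.034))
E
```

```text
t 48.2 q [-0.342, 0.586, 1.826, 0.77, 1.064, -0.733] tcp [0.5786, 0.0181, 0.05] w 0.0307 F [0.7, 0.1, 0.3]
[[0.087, 0.994, 0.068], [0.775, -0.11, 0.622], [0.625, -0.001, -0.78]] lean 38.7 zaz 83.8
n 4714 pitch slope dz/du 0.017 roll dz/dv 0.164 z at tcp -6.2 rect rel tcp ((1.1895217895507812, -0.25885009765625), (87.0710220336914, 30.558631896972656), 2.9688925743103027)
tcp uvz [-59.7  -2.1  34.2] to tool mm [-0.4 -0.5 -0. ] units [-0.01 -0.02 -0.  ]
```

Emit:
drive_tool([
  [[-0.03, 0, 0.035, 0], [0, 0, 0, 0]],
])

```text
t: 48.45
tcp_pos: [0.5788, 0.0181, 0.0492]
eef_rot: [-1.943, -1.739, -0.682]
force: [-0.1, 1.0, 0.2]
grip_width: 0.031
```

Emit:
drive_tool([
  [[0, 0, 0, 0], [0, 0, 0, 0], [0, 0, 0, 0], [0, 0, 0, 0], [0, 0, 0, 0], [0, 0, 0, 0], [0, 0, 0, 0]],
], grip=0)

```text
t: 49.15
tcp_pos: [0.5786, 0.0181, 0.0489]
eef_rot: [-1.943, -1.739, -0.681]
force: [-0.0, 0.7, -0.0]
grip_width: 0.0839
```

Emit:
drive_tool([
  [[0, 0, -0.5, 0], [0, 0, -1, 0], [0, 0, -1, 0], [0, 0, -1, 0], [0, 0, -0.5, 0], [0, 0, 0, 0]],
])

```text
t: 49.75
tcp_pos: [0.5727, -0.0456, 0.1286]
eef_rot: [-1.945, -1.74, -0.684]
force: [0.1, 0.1, -0.2]
grip_width: 0.0912
```

```bash
python3 st.py
python3 - <<'E'
from geo import *
o,f,P=look(['cassette_mid','stage_corner'],'w27');q=uv(P.reshape(-1,3))*1e3;c=f['img'].reshape(-1,3).astype(int)
m=(q[:,2]>21.8)&(q[:,2]<32)&(q[:,0]>-140)&(q[:,0]<-9)&(np.abs(q[:,1])<35)&(c.max(1)>90);s=q[m]
x=np.linalg.lstsq(np.c_[s[:,:2],np.ones(len(s))],s[:,2],rcond=None)[0]
print('cass',len(s),cv2.minAreaRect(s[:,:2].astype(np.float32)),'slopes',np.round(x,3),np.percentile(s[:,2],[5,50,95]))
m=(np.abs(q[:,2]-12)<2.5)&(q[:,0]>-140)&(q[:,0]<0)&(np.abs(q[:,1])<40)&(c.min(1)>100);s=q[m];print('foot',len(s),cv2.minAreaRect(s[:,:2].astype(np.float32)))
t=bot.grab_frame('top');PT=cloud(t).reshape(-1,3)*1e3
m=(np.abs(PT[:,0]-598)<60)&(np.abs(PT[:,1]+272)<60)&(PT[:,2]>85)&(PT[:,2]<110);s=PT[m];print('stamp top',len(s),cv2.minAreaRect(s[:,:2].astype(np.float32)) if len(s)>5 else '',np.median(s[:,2]) if len(s) else '')
E
```

```text
t 49.75 q [-0.444, 0.506, 1.718, 0.672, 1.251, -0.661] tcp [0.5727, -0.0456, 0.1286] w 0.0912 F [0.1, 0.1, -0.2]
[[0.086, 0.994, 0.072], [0.776, -0.112, 0.62], [0.624, 0.002, -0.781]] lean 38.6 zaz 83.4
cassette_mid [([260.0, 203.0], 0.85, [0.578, 0.014, 0.041]), ([56.0, 128.0], 0.79, [0.33, 0.158, 0.005])]
stage_corner [([261.0, 158.0], 0.75, [0.585, 0.071, 0.033]), ([344.0, 110.0], 0.65, [0.683, 0.111, 0.052])]
cass 2807 ((-64.73532104492188, -2.3709659576416016), (99.81829833984375, 30.787078857421875), 3.181277275085449) slopes [-1.0000e-03 -1.0000e-03  2.4769e+01] [23.69887541 24.83813472 25.9408922 ]
foot 2688 ((-62.38633346557617, -2.2197704315185547), (110.35091400146484, 60.05454635620117), 0.0058082169853150845)
stamp top 0
```

View pics/w27.png

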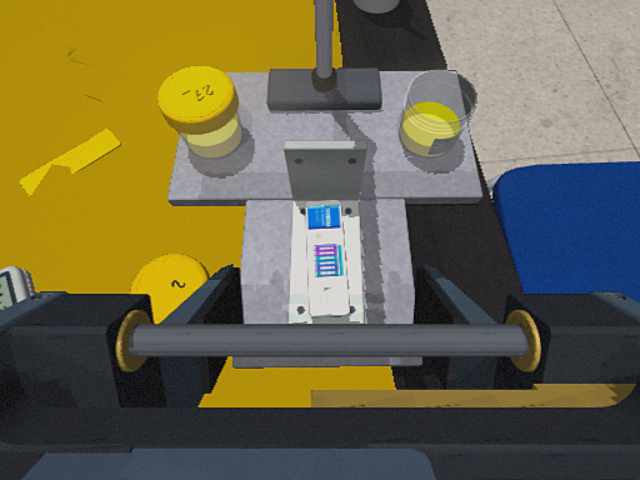

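Run:
```python
from geo import *
t=bot.grab_frame('scene');PT=cloud(t).reshape(-1,3)*1e3
m=(np.abs(PT[:,0]-598)<50)&(np.abs(PT[:,1]+272)<50)&(PT[:,2]>85)&(PT[:,2]<102);s=PT[m];print('stamp top',len(s),np.round(np.percentile(s,[2,50,98],axis=0)) if len(s) else '')
print(bot.get_obs()['t'],bot.finish_job())
```

```text
stamp top 114 [[ 574. -298.   85.]
 [ 586. -273.   93.]
 [ 608. -239.   99.]]
the job is handed in; nothing more can be done
50.0 None
```

The job is handed in at t = 50 s. My last checks put the stamp, stage and cassette inside their limits; the hand-in itself reports no verdict.

- **Tool lean:** The move tool cannot command a lean directly. I got about 39° by pushing past the arm's reach on the robot's left, and the arm kept that lean while it moved back.
- **Stamp:** I stood it upright on the pad. Measured just after release, it was about 2 mm from the pad's centre. The final scene-camera check still showed its top at 93–99 mm over the table. The last top-camera check found nothing, because the arm hid it.
- **Stage:** It took three grips to tip.
    - The first two turned about a point well above the fingertips, and the corner slid about 14 mm on the board.
    - I then slid the stage on purpose, about 44 mm at most, tipped it from near the foot's end, pushed it back and lowered it to about 2° before letting go.
    - It now stands flat on its foot, with the corner within about 3 mm of its start.
- **Cassette:** I took the small white one from the block and laid it face up on the bed. It was rolled about 9° in the jaws but settled flat when released. It now lies 65 mm from the corner, within 1 mm of the centre line and about 3° off lengthwise.
- **Cups, lid and light:** The last wrist picture shows both cups standing and the visible part of the lid flat. I did not measure how far they moved. The wrist force stayed below about 6 N in the readings during the stage work. One 13 N reading came earlier in free air, as the arm reached its limit.

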